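Wind the bench vice shut on a lure blank

ROBOT

A 6-joint arm with a two-finger parallel gripper is mounted at the origin on the work surface. World frame = base frame: x ahead of the robot, y to its left, z up, the work surface at z = 0. Lengths are in m, angles in degrees, forces in N, time in s.
With the tool pointing down it reaches from about 0.4 to 0.825 m from the base axis. Payload 7 kg.
Tool frame: the origin (TCP) lies between the finger pads; the fingertips stand 19 mm ahead of it and the grasp point (between the pads) is the TCP (r.tip_extent is the distance from the TCP to the fingertips, in m); z points along the fingers, y is the direction in which the jaws open and shut (so a half turn about z gives the same grasp; the last joint's range is limited). The gripper opens to 88 mm and grips with 3 to 60 N. Pads are 19 mm wide; open, the fingers measure 130 mm over their backs; the gripper's body (78 mm by 193 mm) begins 47 mm behind the grasp point.
Start: joints at [79.761, 20.546, 0.682, 0, -70.136, -16.507], TCP at [0.304, 0.603, 0.221] pointing down, gripper open.
Joint ranges: [-176.03, 176.03], [-82.01, 121.73], [-58.28, 71.71], [-173.87, 95.51], [-174.79, -0.11], [-173.66, 173.66]. Speed limits (degrees/s): [136.94, 136.94, 172.46, 180, 180, 180].

INTERFACE

Orientations are given as [roll, pitch, yaw] about the fixed x, y, z axes, in that order (R = Rz(yaw) Ry(pitch) Rx(roll)).
In Python, from plant import r, capture, workorder, spotter gives the robot as it stands.
- The arm moves only by the tool step_arm, never from a script. Its argument "motion" is a list of rows, each a list of 5 numbers: the finger opening in m, from 0 to 0.0876, then the shift along the tool's x, y, z in m, then the turn about the tool's z in rad. In form: [[grip, dx, dy, dz, roll], ...]. A call has 1 to 5 rows; each row is the pose to reach, as a shift and turn from the pose commanded when the call began, along the tool's axes at that moment; what a row does not reach only later rows make up. A row lasts 1/8 s, in which the tool goes at most 62.5 mm and 10.7 degrees, less where a joint would pass 70% of its speed; a pose out of reach is approached as far as the arm can. A call with a gripper value outside its range is refused whole. The fingers move at their own pace and stop on an object; "newtons" is the grip in N (left out, the last holds). Time passes only in rows, so rows that repeat a pose let the fingers close. It gives the time, the measured TCP pose, the force and the opening at its end, in the units of the state.
- r.get_state(): the state, without advancing time (a new reading comes with each control period).
- capture(name): name is "scene" or "top"; returns a dict with "image" (420x560x3 uint8, red, green, blue), "z_map" (420x560 float32, m along the optical axis (not along the pixel's ray), 0 where there is no reading), "fx", "fy", "cx", "cy" (pixels), "pose" (4x4, takes a point from camera to world coordinates). Camera axes: x right, y down, z forward; pixel columns grow to the right and rows downward; lengths in m; the calibration is good to about 2 mm. A picture is of the moment at which its call begins.
- workorder.close_job(): hands the job in, once; it reports no verdict.
Trained networks look in the newest picture that a camera, given by its name, has taken for a name from the list of things; names that differ only in an ending like _2 or _b are one class to them, and where a whole thing is asked for, a point or a joint stands for the part that bears it (a point fixed in the world has none). Each returns a list of dicts, best first, with "p" (0 to 1); they miss things now and then, are a little off and sometimes report something else, mostly with a low value. They report only what shows in the picture. A call takes as long as a camera call. They do not tell look-alikes from the thing itself.
- spotter.regions_of(camera, label): "mask" (420x560 bool, what is visible of it).
- spotter.tip_of(camera, label): "location" ([x, y, z] in m, in world coordinates, good to about 4 mm: a listed point, or the origin of a listed thing).
The state is a dict: "time_s": time; "joints": joint angles; "qd": joint speeds; "joint_torque": joint torques, N m; "tcp_pos": TCP position; "eef_rot": TCP orientation; "contact_force": force on the tool from outside, world axes, zero at the start; "moment": the same for the moment, N m; "gripper_width": finger opening in m.
Only numpy, scipy, OpenCV 4.12 (cv2) and the standard library are available. Lean on these libraries where they do the work, as an engineer would, in place of code of your own. Each camera call takes 0.05 s, during which the arm holds its last target.

TASK

Fit the loose crank over the square shaft on top of the vice's gear head, right down to its seat, and wind it clockwise (seen from above) by its handle until the vice's sprung rubber pad presses the wooden lure blank firmly against the fixed jaw, pushed back to about two thirds of its spring travel. It takes about three to four full turns; leave the crank sitting on the shaft, and do not disturb the round shot box beside the work.

Things in the scene. Friction and masses are not known exactly. Their poses are not given: they have to be found in the camera images.
- crank_hub (a point): Centre of the hub of the loose steel crank (about 400 g, lying flat, handle up), 22 mm above its underside. Hub: block 34 x 34 x 44 mm tall, square socket 18.5 mm right through it, all along these axes. x: hub to handle; z up. Flats at y = +-17 mm are free to grasp. Arm at the underside, 20 wide, 8 thick, along +x; balance lug 26 wide, 12 high, to 42 mm along -x.
- crank_handle (a point): Centre of the crank's handle, an upright black sleeve of 24 mm diameter which spins freely on its pin; it spans 12 to 62 mm above the crank's underside (this point is at 37 mm), 70 mm from the socket axis. Axes as crank_hub.
- crank_seat (a point): Middle of the socket at the crank's underside, 22 mm straight below crank_hub. When the crank is fitted it coincides with shaft_seat.
- shaft_seat (a point): On the vice's upright shaft axis, on the 40 mm flange where the crank's underside rests, 62 mm above the bench. Turns with the shaft. Square 16 mm wide, faces along x and y here (crank fits in four headings), straight for 30 mm, then tapering to 7 mm at its tip 42 mm up. Around it a gear head 76 x 80 mm, its top 8 mm below this point.
- shaft (a joint): Shaft angle, rad, growing clockwise seen from above. 0: vice fully open; 6.28 (a turn) moves the jaw 12 mm; the pad meets a blank lying against the fixed jaw at 22.0; hard stop at 25.9. Starts between 0 and 6.3. Stiff (0.08 N m, about 1.2 N at the handle), stays where left.
- jaw (a joint): How far the moving jaw has been wound towards the fixed jaw, m; 0 fully open, 0.0495 at the stop. 0.012 m per turn of the shaft.
- pad (a joint): How far the rubber pad is pushed back into the moving jaw against its spring, m: 0 free, 0.008 at most (1.5 N per mm).
- pad_face (a point): Middle of the pad's face, 44 mm above the bench; the pad is 64 x 22 mm.
- fixed_jaw_face (a point): Middle of the fixed jaw's face, 44 mm above the bench, 170 mm from the shaft axis. This frame is the vice's: x from the shaft towards the fixed jaw, z up.
- blank_centre (a point): Centre of the loose wooden lure blank lying across two rails between the jaws: 24 mm wide (its x, along the vice), 94 mm long (its y), 24 mm high. At the start up to 8 mm short of the fixed jaw.
- shot_box: Bystander: round black box of lead shot with a metal rim, 116 mm across, 30 mm high; origin at the middle of its underside.
Mind the look-alikes: they are no part of the job. What is shaped like the part that bears crank_hub but blue or green is not meant.

How it is judged:
By the outcome, as a careful person would: the job done as asked, in the order asked, and still so for the second after the job is handed in, with the robot touching nothing.
It also fails if it takes over 72 s, if anything falls off the work surface, if the arm or the gripper's body presses on something with over 40 N, if the wrist force passes 120 N, or if a joint passes its speed limit or range.

## Working session

There is one attempt and no reset: what is moved stays moved. The work goes in short steps, Python scripts to look and compute and a tool call to move; the robot and the scene stay as the last step left them, time stands still between calls to the robot, and variables do not carry over. Pictures are saved under pics/ and viewed, and the job is handed in when it is done.

Besides the shell and the picture viewer there is one more tool, called after "Call:" by a JSON object that holds its "api" and its "payload", one argument or row to a line. step_arm: Moves the arm, as the interface text tells. Its arguments: {"type":"object","properties":{"motion":{"type":"array","items":{"type":"array","items":{"type":"number"}}},"newtons":{"type":"number"}},"required":["motion"]}

```bash
mkdir -p pics; ls; python3 - <<'E'
from plant import r,capture,workorder,spotter
import cv2
for n in("scene","top"):
    c=capture(n); cv2.imwrite(f"pics/{n}0.png",c["image"][:,:,::-1]); print(n,c["fx"],c["cx"],c["cy"],c["pose"].round(3).tolist())
    for l in("crank_hub","crank_handle","crank_seat","shaft_seat","pad_face","fixed_jaw_face","blank_centre","shot_box"):
        for d in spotter.tip_of(n,l): print(l,round(d["p"],2),[round(float(v),4) for v in d["location"]])
print(r.get_state())
E
```

```text
pics
scene 445.984308976495 283.1747728072611 200.51136873875123 [[0.095, 0.694, -0.713, 1.265], [0.995, -0.058, 0.076, -0.008], [0.011, -0.717, -0.697, 0.77], [0.0, 0.0, 0.0, 1.0]]
crank_hub 0.96 [0.5534, 0.1649, 0.0216]
crank_hub 0.88 [0.3532, 0.3345, 0.0242]
crank_hub 0.69 [0.486, 0.2695, 0.0211]
crank_handle 0.96 [0.5695, 0.095, 0.0406]
crank_handle 0.69 [0.3535, 0.2657, 0.0364]
crank_handle 0.65 [0.474, 0.3362, 0.0385]
crank_seat 0.79 [0.4831, 0.2719, 0.0004]
crank_seat 0.73 [0.353, 0.3389, -0.0027]
crank_seat 0.63 [0.553, 0.1655, 0.0026]
shaft_seat 0.53 [0.5642, -0.0677, 0.0628]
pad_face 0.72 [0.4725, 0.3341, 0.0399]
pad_face 0.63 [0.5585, -0.1841, 0.0437]
fixed_jaw_face 0.73 [0.5539, -0.2371, 0.0457]
fixed_jaw_face 0.24 [0.7743, 0.0796, 0.0017]
blank_centre 0.91 [0.5539, -0.2163, 0.0414]
blank_centre 0.34 [0.5588, -0.1787, 0.0407]
shot_box 0.57 [0.7748, 0.078, -0.0039]
shot_box 0.26 [0.4746, 0.3363, 0.041]
top 492.7497649778033 281.10615864083474 206.25164666210918 [[0.003, -0.998, 0.063, 0.503], [-1.0, -0.003, 0.001, 0.075], [-0.001, -0.063, -0.998, 1.159], [0.0, 0.0, 0.0, 1.
[... 500 characters left out ...]
shot_box 0.85 [0.78, 0.0803, -0.0005]
{'time_s': 0.9, 'joints': array([ 7.97612108e+01,  2.05447340e+01,  6.81666258e-01, -7.47097328e-04,
       -7.01364986e+01, -1.65066359e+01]), 'qd': array([ 0.09262587, -0.04176064, -0.1324869 , -0.02123554,  0.05288376,
       -0.02296073]), 'joint_torque': array([ 3.84202649e-04, -5.82360435e+01,  2.93299162e+01,  7.00246453e+00,
        1.26457729e-02, -1.04071589e-05]), 'tcp_pos': array([0.30377188, 0.60274863, 0.22077503]), 'eef_rot': array([-1.79999784e+02,  7.96888437e-04, -2.67456790e+01]), 'contact_force': array([-0.33784181,  0.16729882, -0.80278868]), 'moment': array([0.01717942, 0.0017761 , 0.04438339]), 'gripper_width': 0.08729790548782332}
```

View pics/scene0.png

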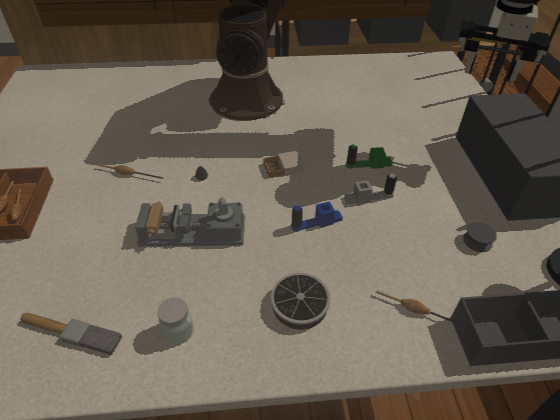

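View pics/top0.png

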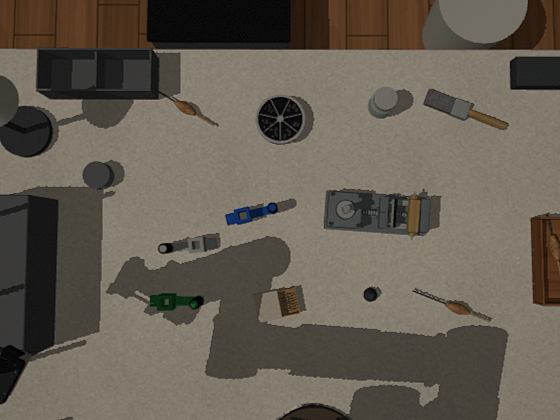

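Candidates in the top picture are blue (245,214), green (175,301) and grey steel (200,243). The grey one is the crank. Next I take close crops of it and of the shaft.

```bash
cat > h.py <<'E'
import numpy as np
from plant import r,capture,workorder,spotter
def cloud(c):
    z=c["z_map"];v,u=np.mgrid[:z.shape[0],:z.shape[1]]
    P=np.stack([(u-c["cx"])/c["fx"]*z,(v-c["cy"])/c["fy"]*z,z],-1)@c["pose"][:3,:3].T+c["pose"][:3,3]
    P[z==0]=np.nan
    return P
E
python3 - <<'E'
from h import *
import cv2
c=capture("top");np.savez("top0.npz",**c);s=capture("scene");np.savez("scene0.npz",**s)
def crop(i,u0,u1,v0,v1,k):return cv2.resize(i[v0:v1,u0:u1,::-1],None,fx=k,fy=k,interpolation=cv2.INTER_CUBIC)
a=crop(c["image"],150,230,225,265,5);b=crop(c["image"],315,445,180,245,5)
d=crop(s["image"],335,435,140,210,5);e=crop(s["image"],125,255,185,255,5)
def put(l,f):
    h=max(x.shape[0] for x in l);o=np.zeros((sum(x.shape[0] for x in l),max(x.shape[1] for x in l),3),np.uint8);y=0
    for x in l:o[y:y+x.shape[0],:x.shape[1]]=x;y+=x.shape[0]
    cv2.imwrite(f,o)
put([np.clip(a*1.5,0,255).astype('uint8'),np.clip(b*1.5,0,255).astype('uint8')],"pics/ct.png")
put([x for x in(np.clip(d*1.4,0,255).astype('uint8')[:300],np.clip(e[:300]*1.5,0,255).astype('uint8'))],"pics/cs.png")
P=cloud(c);Q=cloud(s)
for nm,X in(("top",P),("scene",Q)):
    m=(abs(X[...,0]-.484)<.05)&(abs(X[...,1]-.285)<.08)
    for lo,hi,n in((.040,.049,"hubtop"),(.055,.07,"handletop")):
        k=m&(X[...,2]>lo)&(X[...,2]<hi)
        p=X[k];print(nm,n,len(p),p.mean(0).round(4),(p.min(0)+p.max(0))/2, np.ptp(p,axis=0).round(3), cv2.minAreaRect((p[:,:2]*1000).astype('f4')) if len(p)>3 else '')
    m=(abs(X[...,0]-.565)<.03)&(abs(X[...,1]+.066)<.03)
    for lo,hi in((.058,.066),(.07,.09),(.09,.108)):
        p=X[m&(X[...,2]>lo)&(X[...,2]<hi)];print(nm,"shaft",lo,len(p),p.mean(0).round(4),((p.min(0)+p.max(0))/2).round(4),np.ptp(p,axis=0).round(3))
E
```

```text
top hubtop 166 [0.485  0.2718 0.044 ] [0.48507627 0.29360603 0.04453779] [0.036 0.089 0.009] ((482.6102600097656, 293.78533935546875), (33.647979736328125, 86.71749114990234), 6.387418746948242)
top handletop 91 [0.4775 0.3362 0.0631] [0.47744521 0.33735957 0.06183409] [0.02  0.024 0.012] ((477.7775573730469, 336.4859924316406), (21.577293395996094, 21.85886001586914), 51.289772033691406)
top shaft 0.058 201 [ 0.5653 -0.0667  0.0615] [ 0.5643 -0.0653  0.062 ] [0.054 0.058 0.008]
top shaft 0.07 9 [ 0.563  -0.0612  0.0791] [ 0.5631 -0.0612  0.0803] [0.014 0.005 0.016]
top shaft 0.09 54 [ 0.5654 -0.0674  0.0989] [ 0.5656 -0.0674  0.099 ] [0.015 0.017 0.017]
scene hubtop 150 [0.4855 0.284  0.0435] [0.48416701 0.30197248 0.0445582 ] [0.038 0.099 0.009] ((481.55059814453125, 301.99688720703125), (36.071590423583984, 98.78739929199219), 5.315304756164551)
scene handletop 64 [0.4807 0.3377 0.0616] [0.47786525 0.33881535 0.06035131] [0.025 0.023 0.01 ] ((478.6932067871094, 338.8034362792969), (22.49302101135254, 20.165515899658203), 50.798709869384766)
scene shaft 0.058 142 [ 0.5699 -0.066   0.0615] [ 0.5665 -0.0667  0.0619] [0.038 0.038 0.008]
scene shaft 0.07 57 [ 0.5702 -0.0659  0.0797] [ 0.5664 -0.0668  0.0796] [0.019 0.02  0.018]
scene shaft 0.09 58 [ 0.5674 -0.0663  0.0969] [ 0.5667 -0.0663  0.0976] [0.016 0.019 0.014]
```

View pics/ct.png

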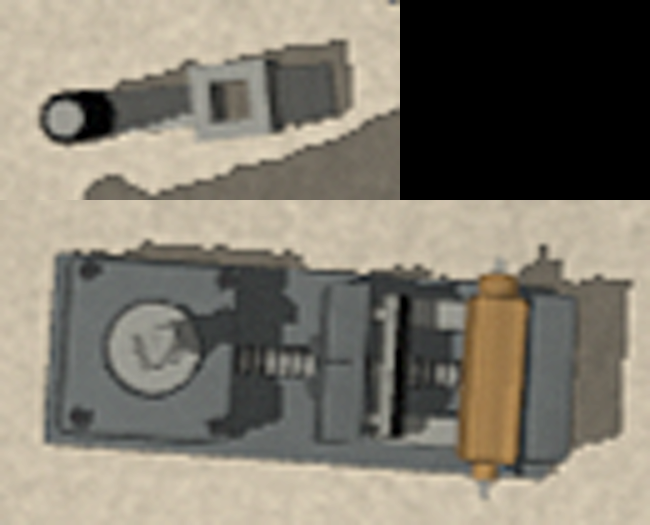

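View pics/cs.png

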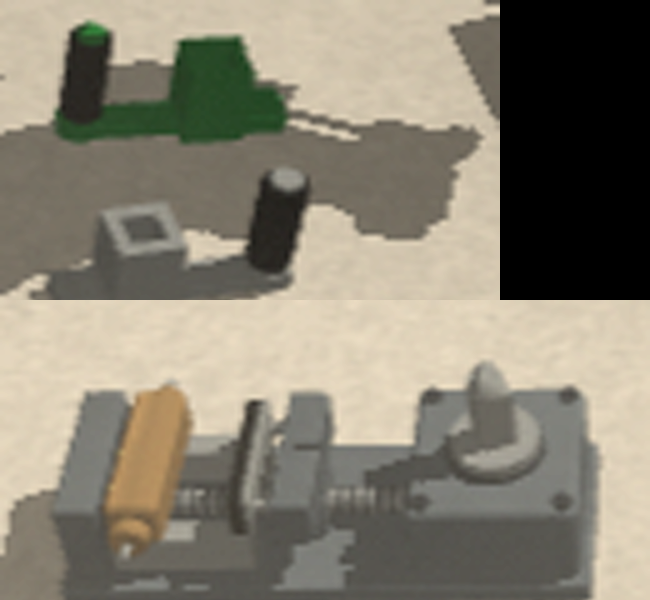

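```bash
python3 - <<'E'
from h import *
from scipy.optimize import least_squares
import cv2
pts=[]
for f in("top0","scene0"):
    c=np.load(f+".npz");X=cloud(c);
    m=(abs(X[...,0]-.566)<.02)&(abs(X[...,1]+.066)<.02)&(X[...,2]>.067)&(X[...,2]<.108)
    p=X[m];pts.append(p);print(f,len(p))
    if f=="scene0":
        q=p[p[:,2]<.09];print((q[np.argsort(q[:,1])]*1000).round(1)[::2].tolist())
    print((p[p[:,2]>.09]*1000).round(1)[::3].tolist())
    # flange circle
    m=(abs(X[...,0]-.566)<.03)&(abs(X[...,1]+.066)<.03)&(abs(X[...,2]-.062)<.003);p=X[m]
    print("flange",(p.min(0)+p.max(0))/2,np.ptp(p,axis=0),p.mean(0))
def halfw(z):return np.where(z<.092,.008,.008-.0045*(z-.092)/.012)
for off in (0,):
  best=[]
  for y in range(0,90,3):
    def res(t,a=np.radians(y)):
        R=[]
        for i,p in enumerate(pts):
            d=p[:,:2]-t[2*i:2*i+2]
            u=d@[np.cos(a),np.sin(a)];v=d@[-np.sin(a),np.cos(a)]
            # signed distance to square prism
            s=np.maximum(abs(u),abs(v))-halfw(p[:,2])
            top=p[:,2]-.104
            R.append(np.where(abs(s)<abs(top),s,np.maximum(s,top)) if 0 else np.where(p[:,2]>.101,np.maximum(s,0),s))
        return np.concatenate(R)*1000
    o=least_squares(res,[.5655,-.067,.5665,-.0665],loss="soft_l1");best.append((round(o.cost,1),y,o.x.round(4).tolist()))
  for b in best:print(b)
E
```

```text
top0 65
[[573.0, -66.9, 97.2], [573.3, -73.8, 93.8], [570.9, -64.8, 96.7], [570.5, -70.3, 103.8], [568.8, -60.6, 95.7], [568.3, -65.9, 104.6], [568.4, -72.6, 102.5], [566.1, -63.8, 103.7], [566.2, -70.4, 102.6], [564.6, -61.0, 92.5], [564.0, -66.0, 103.3], [563.9, -72.2, 105.2], [562.5, -63.1, 92.6], [561.9, -68.2, 102.9], [562.4, -75.8, 94.5], [559.8, -66.2, 101.6], [560.4, -74.0, 91.7], [557.9, -64.8, 96.1]]
flange [ 0.56541551 -0.0693303   0.06197499] [0.03812158 0.04090311 0.00592389] [ 0.56525398 -0.0672771   0.06176535]
scene0 123
[[556.9, -76.6, 85.8], [561.9, -75.6, 72.2], [563.3, -74.9, 79.6], [565.0, -74.2, 87.5], [566.8, -73.5, 70.6], [569.7, -72.7, 79.7], [570.6, -72.1, 86.6], [572.4, -71.1, 73.0], [575.1, -70.4, 81.8], [572.1, -69.8, 87.9], [571.2, -69.3, 68.5], [572.2, -68.7, 75.7], [571.1, -68.3, 80.7], [570.3, -67.9, 86.0], [571.8, -66.9, 72.0], [573.2, -66.2, 79.5], [573.7, -65.7, 86.2], [572.0, -64.9, 68.9], [571.8, -64.4, 74.9], [571.8, -63.9, 81.1], [572.4, -63.4, 87.8], [572.6, -62.5, 72.4], [570.4, -62.1, 76.5], [569.7, -61.7, 81.8], [570.5, -61.2, 88.7], [572.6
[... 1809 characters left out ...]
0), 54, [0.5663, -0.0687, 0.5639, -0.0662])
(np.float64(136.1), 57, [0.5662, -0.0687, 0.5639, -0.0663])
(np.float64(138.5), 60, [0.5663, -0.0686, 0.5638, -0.0663])
(np.float64(139.5), 63, [0.5662, -0.0686, 0.5638, -0.0662])
(np.float64(138.6), 66, [0.5661, -0.0686, 0.5638, -0.0663])
(np.float64(136.1), 69, [0.566, -0.0687, 0.5638, -0.0663])
(np.float64(132.5), 72, [0.566, -0.0687, 0.5639, -0.0664])
(np.float64(128.4), 75, [0.566, -0.0687, 0.5639, -0.0665])
(np.float64(123.9), 78, [0.5658, -0.0688, 0.5638, -0.0665])
(np.float64(119.2), 81, [0.5659, -0.0688, 0.5639, -0.0665])
(np.float64(114.0), 84, [0.5658, -0.0687, 0.5638, -0.0664])
(np.float64(108.7), 87, [0.5658, -0.0687, 0.5638, -0.0665])
```

```bash
python3 - <<'E'
from h import *
import cv2
for f in("top0","scene0"):
    c=np.load(f+".npz");X=cloud(c)
    m=(abs(X[...,0]-.484)<.03)&(abs(X[...,1]-.270)<.03)&(X[...,2]>.0395)&(X[...,2]<.049)
    p=X[m]
    print(f,len(p),(p[:,:2].min(0)+p[:,:2].max(0))/2,cv2.minAreaRect((p[:,:2]*1000).astype('f4')))
    # vice features: heights along vice axis
    a=np.radians(-93.7);o=np.array([.5655,-.067])
    d=X[...,:2]-o;u=d@[np.cos(a),np.sin(a)];v=d@[-np.sin(a),np.cos(a)]
    k=(abs(v)<.02)&(u>.03)&(u<.2)
    b=np.digitize(u[k],np.arange(.03,.2,.004))
    print([(round(.03+.004*(i-.5),3),round(float(np.median(X[...,2][k][b==i])),3)) for i in range(1,44) if (b==i).any()])
E
```

```text
top0 162 [0.48516461 0.26734411] ((485.5221862792969, 267.81219482421875), (33.65070343017578, 34.463722229003906), 6.34957218170166)
[(0.032, 0.054), (0.036, 0.054), (0.04, 0.05), (0.044, 0.026), (0.048, 0.013), (0.052, 0.013), (0.056, 0.013), (0.06, 0.013), (0.064, 0.015), (0.068, 0.015), (0.072, 0.013), (0.076, 0.013), (0.08, 0.04), (0.084, 0.056), (0.088, 0.056), (0.092, 0.055), (0.096, 0.055), (0.104, 0.028), (0.108, 0.046), (0.112, 0.054), (0.116, 0.055), (0.124, 0.027), (0.128, 0.014), (0.132, 0.013), (0.136, 0.015), (0.14, 0.014), (0.144, 0.03), (0.148, 0.049), (0.152, 0.054), (0.156, 0.055), (0.16, 0.054), (0.164, 0.056), (0.168, 0.053), (0.172, 0.054), (0.176, 0.056), (0.18, 0.056), (0.184, 0.055), (0.188, 0.055), (0.192, 0.054)]
scene0 128 [0.4842531  0.27087224] ((484.47003173828125, 270.47003173828125), (36.10383224487305, 35.51613998413086), 5.848452568054199)
[(0.032, 0.054), (0.036, 0.053), (0.04, 0.013), (0.044, 0.015), (0.048, 0.018), (0.052, 0.015), (0.056, 0.013), (0.06, 0.012), (0.064, 0.016), (0.068, 0.016), (0.072, 0.013), (0.076, 0.032), (0.08, 0.055), (0.084, 0.056), (0.088, 0.056), (0.092, 0.056), (0.096, 0.055), (0.1, 0.012), (0.104, 0.045), (0.108, 0.053), (0.112, 0.055), (0.116, 0.053), (0.12, 0.029), (0.124, 0.025), (0.128, 0.024), (0.132, 0.024), (0.136, 0.025), (0.14, 0.022), (0.144, 0.045), (0.148, 0.054), (0.152, 0.055), (0.156, 0.055), (0.16, 0.055), (0.164, 0.054), (0.168, 0.052), (0.172, 0.055), (0.176, 0.055), (0.18, 0.056), (0.184, 0.055), (0.188, 0.055), (0.196, 0.002), (0.2, -0.002)]
```

Call:
{"api": "step_arm", "payload": {
  "motion": [
    [0.07,0.055,0.038,0.015,0.18],
    [0.07,0.11,0.076,0.03,0.36],
    [0.07,0.165,0.114,0.045,0.54],
    [0.07,0.22,0.152,0.06,0.72],
    [0.07,0.275,0.19,0.07,0.88]
  ],
  "newtons": 30
}}

```text
time_s: 1.62
tcp_pos: [0.4507, 0.3328, 0.1554]
eef_rot: [-180.0, 0.0, -77.5]
contact_force: [1.2, 0.5, -0.3]
gripper_width: 0.0698
```

```bash
cat >> h.py <<'E'
def to(x,y,z,yaw,n=1,grip=None):
    s=r.get_state();p=s["tcp_pos"];e=s["eef_rot"];a=np.radians(e[2])
    R=np.array([[np.cos(a),np.sin(a),0],[np.sin(a),-np.cos(a),0],[0,0,-1]])
    d=R.T@(np.array([x,y,z])-p); ro=-np.radians((yaw-e[2]+180)%360-180)
    print("t",round(s["time_s"],2),"tcp",p.round(4),"rpy",e.round(2),"F",s["contact_force"].round(1),"w",round(s["gripper_width"],4),"j6",s["joints"][5].round(1))
    print("d",d.round(4),"roll",round(ro,4))
E
python3 -c "
from h import *
to(.485,.2695,.028,-83.8)"
```

```text
t 1.62 tcp [0.4507 0.3328 0.1554] rpy [-1.7998e+02  1.0000e-02 -7.7460e+01] F [ 1.2  0.5 -0.3] w 0.0698 j6 -43.9
d [ 0.0692 -0.0197  0.1274] roll 0.1107
```

Call:
{"api": "step_arm", "payload": {
  "motion": [
    [0.07,0.0435,-0.0118,0.0,0.115],
    [0.07,0.0435,-0.0118,0.04,0.115],
    [0.07,0.0435,-0.0118,0.08,0.115],
    [0.07,0.0435,-0.0118,0.08,0.115],
    [0.07,0.0435,-0.0118,0.08,0.115]
  ]
}}

```text
time_s: 2.25
tcp_pos: [0.472, 0.2955, 0.0769]
eef_rot: [-179.9, 0.0, -83.7]
contact_force: [0.5, -0.1, 0.6]
gripper_width: 0.07
```

```bash
python3 - <<'E'
from h import *
import cv2
to(.485,.2695,.028,-83.8)
s=capture("scene");cv2.imwrite("pics/g1.png",cv2.resize(s["image"][100:240,300:460,::-1],None,fx=4,fy=4))
E
```

```text
t 2.25 tcp [0.472  0.2955 0.0769] rpy [-1.7993e+02  3.0000e-02 -8.3710e+01] F [ 0.5 -0.1  0.6] w 0.07 j6 -46.0
d [ 0.0272 -0.0101  0.0489] roll 0.0016
```

View pics/g1.png

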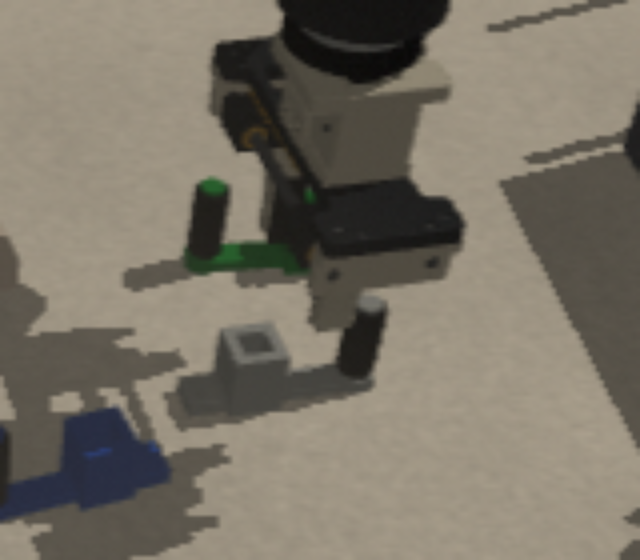

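Call:
{"api": "step_arm", "payload": {
  "motion": [
    [0.07,0.0272,-0.0101,0.0,0.0],
    [0.07,0.0272,-0.0101,0.02,0.0],
    [0.07,0.0272,-0.0101,0.049,0.0],
    [0.07,0.0272,-0.0101,0.049,0.0],
    [0.07,0.0272,-0.0101,0.049,0.0]
  ]
}}

```text
time_s: 2.92
tcp_pos: [0.4851, 0.2698, 0.0283]
eef_rot: [-179.9, 0.1, -83.7]
contact_force: [0.5, -0.1, -0.1]
gripper_width: 0.0699
```

```bash
python3 - <<'E'
from h import *
import cv2
to(.485,.2695,.028,-83.8)
s=capture("scene");cv2.imwrite("pics/g2.png",cv2.resize(s["image"][100:240,300:460,::-1],None,fx=4,fy=4))
E
```

```text
t 2.92 tcp [0.4851 0.2698 0.0283] rpy [-1.7989e+02  7.0000e-02 -8.3710e+01] F [ 0.5 -0.1 -0.1] w 0.0699 j6 -43.0
d [0.0003 0.0001 0.0003] roll 0.0016
```

View pics/g2.png

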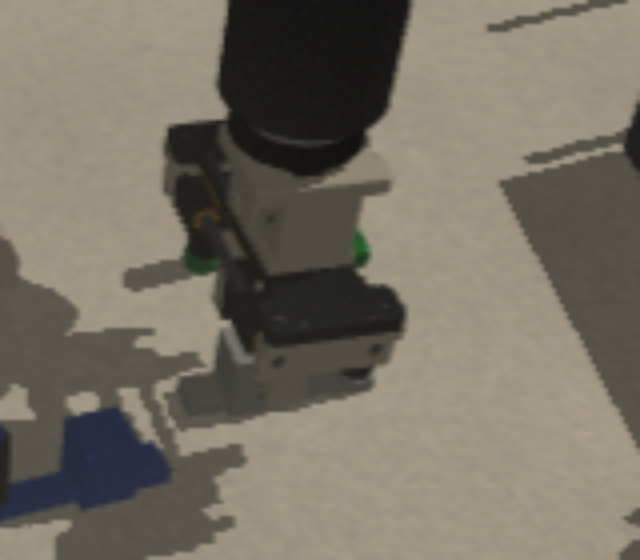

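Call:
{"api": "step_arm", "payload": {
  "motion": [
    [0.02,0,0,0,0],
    [0.02,0,0,0,0],
    [0.02,0,0,0,0],
    [0.02,0,0,-0.01,0],
    [0.02,0,0,-0.03,0]
  ],
  "newtons": 45
}}

```text
time_s: 3.6
tcp_pos: [0.484, 0.2684, 0.0568]
eef_rot: [179.9, -0.1, -83.8]
contact_force: [0.5, -0.3, -0.1]
gripper_width: 0.0256
```

```bash
python3 - <<'E'
from h import *
import cv2
to(.485,.2695,.028,-83.8)
s=capture("scene");t=capture("top")
cv2.imwrite("pics/g3.png",np.hstack([cv2.resize(s["image"][100:240,320:440,::-1],None,fx=3,fy=3),cv2.resize(t["image"][200:340,140:260,::-1],None,fx=3,fy=3)]))
E
```

```text
t 3.6 tcp [0.484  0.2684 0.0568] rpy [ 1.7993e+02 -6.0000e-02 -8.3750e+01] F [ 0.5 -0.3 -0.1] w 0.0256 j6 -43.0
d [-0.001  -0.0012  0.0288] roll 0.0008
```

View pics/g3.png

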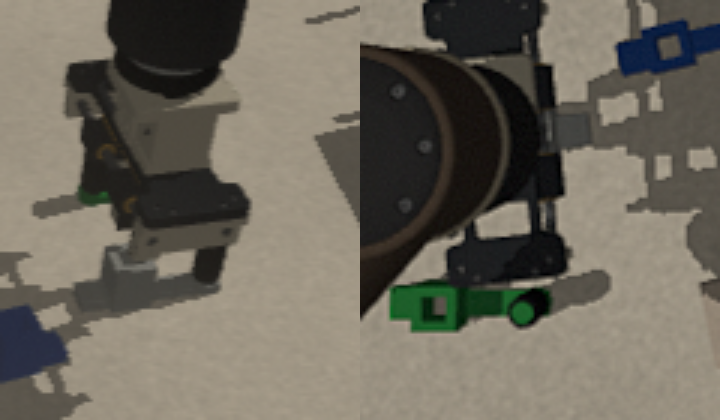

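```bash
python3 - <<'E'
from h import *
import cv2
to(.485,.2695,.028,-83.8)
for n in("scene","top"):
    c=capture(n);im=c["image"][:,:,::-1].copy();P=cloud(c)
    W=np.linalg.inv(c["pose"])
    im=cv2.resize(im,None,fx=4,fy=4,interpolation=cv2.INTER_CUBIC)
    for p,col in(((.484,.268,.057),(0,0,255)),((.484,.268,.038),(0,255,255)),((.485,.2695,.044),(0,255,0)),((.4775,.3365,.062),(255,0,255))):
        q=W[:3,:3]@p+W[:3,3];u=c["fx"]*q[0]/q[2]+c["cx"];v=c["fy"]*q[1]/q[2]+c["cy"];cv2.circle(im,(int(4*u+2),int(4*v+2)),4,col,-1)
        a,b=int(u),int(v)
    cv2.imwrite(f"pics/g4{n}.png",im[b*4-300:b*4+300,a*4-350:a*4+350])
    m=(abs(P[...,0]-.484)<.06)&(abs(P[...,1]-.27)<.05)&(P[...,2]>.036)&(P[...,2]<.07);print(n,(P[m]*1000).round(0).tolist()[::4])
E
```

```text
t 3.7 tcp [0.4855 0.2699 0.0592] rpy [-1.7982e+02  1.2000e-01 -8.3720e+01] F [-0.9 -0.1 -0.1] w 0.0214 j6 -43.0
d [0.0003 0.0006 0.0312] roll 0.0014
scene [[462.0, 258.0, 68.0], [475.0, 267.0, 69.0], [474.0, 266.0, 65.0], [467.0, 265.0, 43.0], [470.0, 252.0, 42.0], [471.0, 262.0, 43.0], [496.0, 263.0, 66.0], [473.0, 259.0, 42.0], [473.0, 269.0, 41.0], [478.0, 256.0, 43.0], [475.0, 266.0, 40.0], [474.0, 252.0, 36.0], [482.0, 260.0, 43.0], [511.0, 267.0, 69.0], [482.0, 252.0, 41.0], [486.0, 261.0, 43.0], [489.0, 285.0, 44.0], [487.0, 259.0, 42.0], [490.0, 283.0, 42.0], [493.0, 255.0, 44.0], [494.0, 269.0, 43.0], [493.0, 279.0, 42.0], [497.0, 288.0, 45.0], [497.0, 259.0, 44.0], [497.0, 269.0, 43.0], [499.0, 278.0, 44.0], [499.0, 288.0, 43.0], [498.0, 261.0, 41.0], [500.0, 271.0, 42.0], [503.0, 279.0, 45.0], [500.0, 256.0, 40.0], [502.0, 265.0, 41.0], [501.0, 275.0, 40.0], [498.0, 286.0, 37.0], [504.0, 260.0, 40.0], [502.0, 271.0, 38.0]]
top [[501.0, 253.0, 39.0], [492.0, 252.0, 44.0], [483.0, 252.0, 42.0], [478.0, 250.0, 36.0]]
```

View pics/g4scene.png

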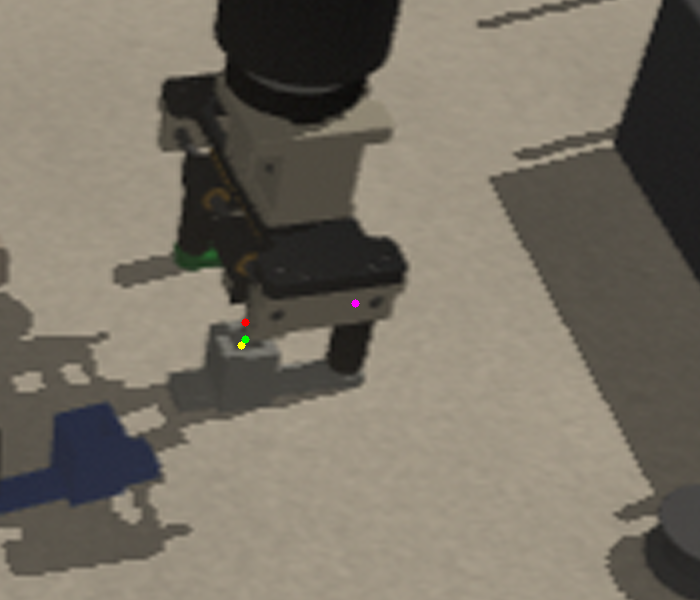

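```bash
python3 - <<'E'
from h import *
import cv2
to(.485,.2695,.028,-83.8)
for n in("scene","top"):
    c=capture(n);P=cloud(c)
    k=4;sl=(slice(140,220),slice(300,420)) if n=="scene" else (slice(195,310),slice(130,240))
    im=cv2.resize(c["image"][sl][:,:,::-1],None,fx=6,fy=6,interpolation=cv2.INTER_CUBIC);im=np.clip(im*1.8,0,255).astype('uint8')
    cv2.imwrite(f"pics/g5{n}.png",im[:600,:800])
    for v in range(sl[0].start,sl[0].stop,6):
        print(v,[(u,*(P[v,u]*1000).round(0).astype(int)) for u in range(sl[1].start,sl[1].stop,7) if P[v,u,2]>.03])
print(r.get_state()["joints"].round(2), [d for d in dir(r) if d[0]!='_'])
E
```

```text
t 3.8 tcp [0.4845 0.269  0.0573] rpy [-1.7995e+02  6.0000e-02 -8.3760e+01] F [ 0.6  0.1 -0.5] w 0.0203 j6 -43.0
d [-0.0004 -0.0006  0.0293] roll 0.0007
140 [(349, np.int64(446), np.int64(230), np.int64(153)), (356, np.int64(460), np.int64(242), np.int64(163)), (363, np.int64(498), np.int64(246), np.int64(190)), (370, np.int64(534), np.int64(248), np.int64(217)), (377, np.int64(535), np.int64(263), np.int64(217)), (384, np.int64(532), np.int64(279), np.int64(213)), (391, np.int64(530), np.int64(295), np.int64(211))]
146 [(349, np.int64(455), np.int64(229), np.int64(143)), (356, np.int64(467), np.int64(242), np.int64(151)), (363, np.int64(503), np.int64(246), np.int64(178)), (370, np.int64(529), np.int64(253), np.int64(197)), (377, np.int64(534), np.int64(266), np.int64(200)), (384, np.int64(532), np.int64(282), np.int64(198)), (391, np.int64(533), np.int64(297), np.int64(198))]
152 [(349, np.int64(361), np.int64(259), np.int64(50)), (356, np.int64(481), np.int64(239), np.int64(145)), (363, np.int64(508), np.int64(247), np.int64(165)), (370, np.int64(532), np.int64(254), np.int64(184))
[... 11241 characters left out ...]
84), np.int64(470)), (137, np.int64(410), np.int64(277), np.int64(460)), (158, np.int64(355), np.int64(351), np.int64(42)), (172, np.int64(355), np.int64(320), np.int64(41)), (193, np.int64(358), np.int64(269), np.int64(63)), (200, np.int64(356), np.int64(256), np.int64(51))]
309 [(130, np.int64(403), np.int64(286), np.int64(464)), (137, np.int64(400), np.int64(281), np.int64(447)), (158, np.int64(342), np.int64(351), np.int64(42)), (165, np.int64(342), np.int64(334), np.int64(47)), (172, np.int64(342), np.int64(320), np.int64(41)), (193, np.int64(344), np.int64(270), np.int64(59))]
[ 4.929e+01  1.865e+01 -2.648e+01 -1.000e-02 -4.490e+01 -4.305e+01] ['Unreachable', 'get_state', 'tip_extent']
```

View pics/g5scene.png

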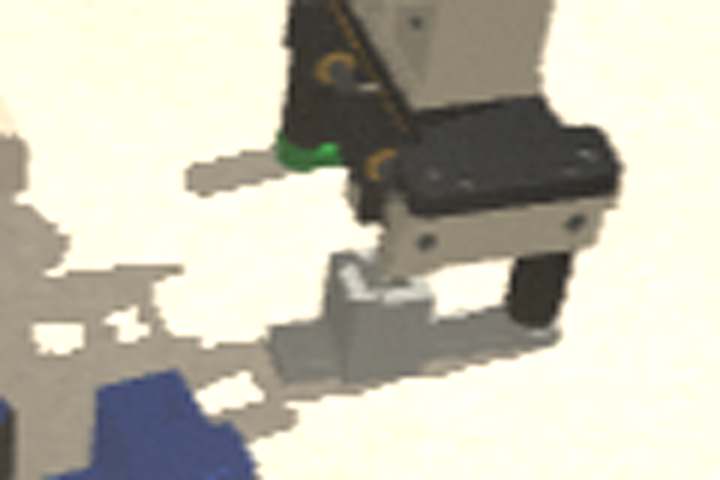

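View pics/g5top.png

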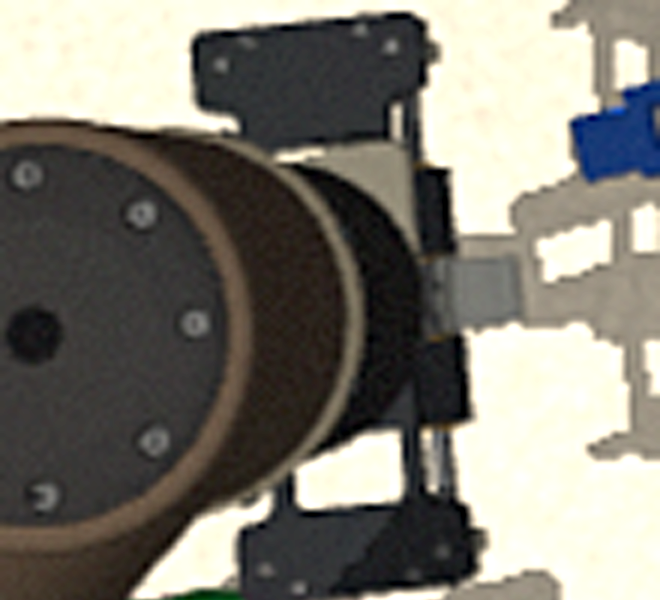

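```bash
python3 - <<'E'
from h import *
to(.485,.2695,.028,-83.8)
c=capture("scene");P=cloud(c)
for v in range(170,192):
    print(v,[(u,*[int(x) for x in (P[v,u]*1000).round(0)]) for u in range(354,378,2) if P[v,u,2]>.02])
E
```

```text
t 3.9 tcp [0.484  0.2685 0.0564] rpy [ 1.7998e+02 -1.0000e-02 -8.3770e+01] F [-0.3  0.6 -0.5] w 0.0201 j6 -43.0
d [-0.0008 -0.0011  0.0284] roll 0.0006
170 [(358, 464, 257, 76), (360, 530, 239, 133), (362, 530, 244, 132), (364, 542, 244, 143), (366, 565, 241, 162), (368, 575, 242, 170), (370, 577, 245, 172), (372, 575, 250, 170), (374, 577, 254, 172), (376, 574, 259, 169)]
171 [(358, 464, 257, 73), (360, 474, 259, 81), (362, 473, 264, 80), (364, 542, 245, 140), (366, 571, 239, 165), (368, 576, 241, 169), (370, 579, 244, 171), (372, 580, 248, 172), (374, 577, 254, 169), (376, 579, 258, 170)]
172 [(358, 467, 256, 73), (360, 473, 259, 77), (362, 474, 264, 77), (364, 495, 262, 96), (366, 568, 240, 160), (368, 578, 241, 168), (370, 580, 245, 170), (372, 583, 248, 172), (374, 582, 252, 171), (376, 580, 257, 169)]
173 [(358, 468, 257, 70), (360, 475, 259, 75), (362, 474, 265, 75), (364, 500, 260, 97), (366, 568, 241, 156), (368, 579, 241, 166), (370, 582, 244, 168), (372, 582, 249, 168), (374, 584, 252, 169), (376, 584, 257, 169)]
174 [(358, 467, 257, 66), (360, 475, 260, 73), (362, 474, 26
[... 2819 characters left out ...]
96, 268, 46), (366, 494, 274, 44), (368, 496, 279, 44), (370, 495, 284, 44), (372, 496, 288, 44)]
189 [(354, 473, 252, 23), (356, 482, 254, 31), (358, 493, 255, 40), (360, 496, 259, 43), (362, 498, 263, 44), (364, 498, 268, 44), (366, 500, 273, 45), (368, 497, 278, 42), (370, 499, 283, 44), (372, 497, 288, 42)]
190 [(356, 484, 254, 29), (358, 498, 254, 42), (360, 500, 258, 43), (362, 500, 263, 43), (364, 501, 268, 43), (366, 502, 272, 44), (368, 500, 278, 42), (370, 499, 283, 41), (372, 501, 287, 42)]
191 [(356, 485, 254, 27), (358, 498, 254, 38), (360, 503, 258, 43), (362, 499, 264, 39), (364, 500, 268, 39), (366, 501, 273, 40), (368, 502, 278, 41), (370, 498, 284, 37), (372, 498, 289, 36)]
```

```bash
python3 - <<'E'
from h import *
print(r.tip_extent)
to(0,0,0,0)
t=np.load("top0.npz");s=np.load("scene0.npz")
# at the start, tcp .304,.603,.2208 : lowest gripper points
for c in(t,s):
    P=cloud(c);m=(abs(P[...,0]-.304)<.12)&(abs(P[...,1]-.603)<.12)&(P[...,2]>.08);p=P[m];print(len(p),(np.sort(p[:,2])[:10]*1000).round(0) if len(p) else '')
E
```

```text
0.019
t 3.95 tcp [0.484  0.2685 0.0562] rpy [ 1.7996e+02 -3.0000e-02 -8.3760e+01] F [-0.   0.  -0.7] w 0.0201 j6 -43.0
d [0.2143 0.5103 0.0562] roll -1.462
4093 [80. 80. 80. 80. 81. 81. 81. 81. 81. 81.]
6048 [80. 80. 80. 80. 80. 80. 80. 81. 81. 81.]
```

Call:
{"api": "step_arm", "payload": {
  "motion": [
    [0.07,0,0,0,0],
    [0.07,0,0,0,0],
    [0.07,0,0,0.0,0],
    [0.07,0,0,0.02,0],
    [0.07,0,0,0.034,0]
  ]
}}

```text
time_s: 4.58
tcp_pos: [0.4841, 0.2686, 0.0219]
eef_rot: [180.0, -0.0, -83.8]
contact_force: [-0.6, 0.0, 0.6]
gripper_width: 0.0645
```

Call:
{"api": "step_arm", "payload": {
  "motion": [
    [0.07,0,0,0,0],
    [0.07,0,0,0,0]
  ]
}}

```text
time_s: 4.82
tcp_pos: [0.4845, 0.2689, 0.0229]
eef_rot: [-180.0, -0.0, -83.7]
contact_force: [-0.8, -0.3, 0.6]
gripper_width: 0.0701
```

```bash
python3 - <<'E'
from h import *
import cv2
to(.485,.2695,.028,-83.8)
c=capture("scene");P=cloud(c)
im=c["image"][150:220,320:430,::-1];im=np.clip(cv2.resize(im,None,fx=7,fy=7,interpolation=cv2.INTER_CUBIC)*1.8,0,255).astype('uint8');cv2.imwrite("pics/g6.png",im)
for v in range(178,210,2):
    print(v,[(u,*[int(x) for x in (P[v,u]*1000).round(0)]) for u in range(354,388,3) if P[v,u,2]>.01])
E
```

```text
t 4.83 tcp [0.4845 0.2689 0.0229] rpy [-179.99   -0.    -83.74] F [-0.8 -0.3  0.6] w 0.0701 j6 -43.0
d [-0.0005 -0.0006 -0.0051] roll 0.001
178 [(354, 447, 256, 36), (357, 528, 236, 108), (360, 539, 240, 117), (363, 537, 247, 115), (366, 561, 245, 136), (369, 562, 251, 137), (372, 564, 258, 138), (375, 565, 264, 139), (378, 563, 271, 136), (381, 564, 278, 136), (384, 562, 285, 134), (387, 569, 289, 140)]
180 [(357, 528, 237, 102), (360, 542, 239, 114), (363, 561, 239, 131), (366, 567, 244, 136), (369, 569, 250, 137), (372, 569, 257, 136), (375, 571, 262, 138), (378, 569, 270, 136), (381, 570, 276, 136), (384, 570, 283, 136), (387, 572, 289, 137)]
182 [(357, 530, 237, 98), (360, 546, 239, 112), (363, 553, 243, 118), (366, 573, 243, 135), (369, 574, 249, 136), (372, 575, 255, 136), (375, 575, 262, 136), (378, 576, 268, 136), (381, 577, 274, 137), (384, 578, 281, 137), (387, 578, 287, 137)]
184 [(357, 477, 256, 42), (360, 549, 238, 109), (363, 556, 243, 114), (366, 581, 241, 137), (369, 582, 247, 138), (372, 580, 254, 135), (375, 583, 260, 137), (378, 581, 267, 135), (381, 580, 274, 134
[... 1150 characters left out ...]
, 23), (360, 503, 259, 33), (363, 572, 241, 100), (366, 573, 248, 99), (369, 574, 254, 101), (372, 572, 262, 98), (375, 573, 268, 98), (378, 570, 276, 95), (381, 568, 284, 93)]
196 [(354, 485, 251, 10), (357, 498, 254, 22), (360, 500, 261, 23), (363, 575, 241, 96), (366, 576, 247, 97), (369, 574, 255, 94), (372, 534, 277, 55), (375, 535, 284, 55)]
198 [(357, 498, 255, 15), (360, 502, 261, 18), (363, 500, 269, 16), (366, 534, 264, 48), (369, 538, 270, 52), (372, 534, 278, 48), (375, 532, 287, 45)]
200 [(360, 505, 261, 14), (363, 501, 270, 10), (366, 535, 265, 43), (369, 535, 272, 43), (372, 532, 280, 39)]
202 [(366, 535, 266, 37), (369, 532, 274, 33), (372, 533, 281, 33)]
204 []
206 []
208 []
```

View pics/g6.png

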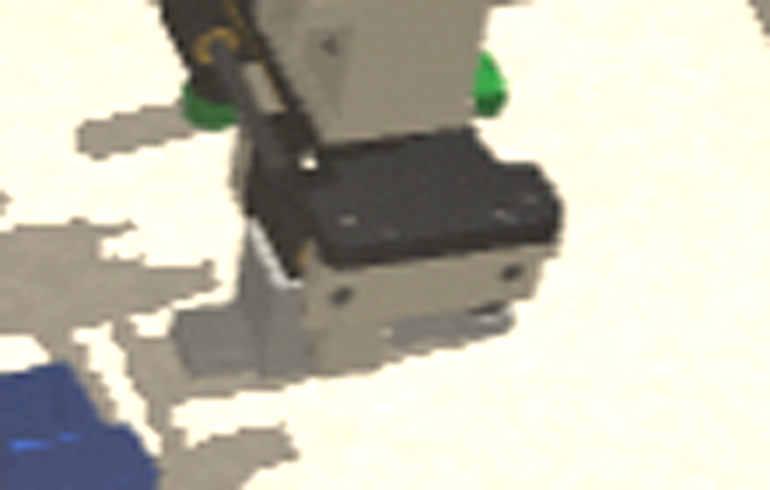

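The fingertips show about 25 mm higher in the depth image than the reported TCP height implies. That explains why the first close missed. I'll go lower in small steps and watch the force.

Call:
{"api": "step_arm", "payload": {
  "motion": [
    [0.07,0,0,0.005,0],
    [0.07,0,0,0.01,0],
    [0.07,0,0,0.014,0],
    [0.07,0,0,0.017,0],
    [0.07,0,0,0.017,0]
  ]
}}

```text
time_s: 5.5
tcp_pos: [0.4842, 0.2686, 0.0053]
eef_rot: [180.0, -0.0, -83.8]
contact_force: [-0.2, -0.5, 1.0]
gripper_width: 0.07
```

```bash
python3 - <<'E'
from h import *
import cv2
to(.485,.2695,.028,-83.8)
c=capture("scene");P=cloud(c)
for v in range(194,214,1):
    print(v,[(u,*[int(x) for x in (P[v,u]*1000).round(0)]) for u in range(354,388,3) if P[v,u,2]>.004])
E
```

```text
t 5.5 tcp [0.4842 0.2686 0.0053] rpy [ 1.7998e+02 -2.0000e-02 -8.3760e+01] F [-0.2 -0.5  1. ] w 0.07 j6 -43.0
d [-0.0008 -0.0009 -0.0227] roll 0.0007
194 [(354, 476, 253, 9), (357, 493, 255, 24), (360, 558, 239, 86), (363, 573, 241, 100), (366, 582, 244, 109), (369, 579, 252, 105), (372, 580, 259, 105), (375, 580, 265, 105), (378, 579, 272, 104), (381, 578, 280, 102), (384, 577, 287, 100), (387, 571, 297, 94)]
195 [(354, 482, 251, 11), (357, 495, 254, 23), (360, 555, 241, 80), (363, 572, 242, 97), (366, 580, 246, 103), (369, 582, 252, 105), (372, 582, 258, 104), (375, 579, 266, 101), (378, 571, 276, 93), (381, 572, 283, 93), (384, 568, 291, 89), (387, 568, 298, 88)]
196 [(354, 486, 251, 11), (357, 498, 254, 22), (360, 501, 260, 24), (363, 575, 241, 96), (366, 583, 245, 104), (369, 581, 253, 100), (372, 573, 262, 92), (375, 573, 269, 92), (378, 571, 277, 89), (381, 570, 284, 87), (384, 569, 292, 86), (387, 570, 298, 86)]
197 [(354, 487, 250, 9), (357, 498, 254, 19), (360, 503, 260, 23), (363, 576, 241, 94), (366, 574, 249, 92), (369, 573, 256, 90), (372, 574, 262, 90), (375, 574, 269,
[... 900 characters left out ...]
78), (372, 574, 264, 78)]
202 [(354, 500, 248, 4), (357, 503, 255, 6), (363, 576, 243, 79), (366, 537, 265, 39), (369, 534, 273, 35), (372, 536, 280, 37)]
203 [(363, 521, 264, 20), (366, 536, 266, 35), (369, 536, 273, 34), (372, 534, 281, 31)]
204 [(363, 525, 263, 20), (366, 538, 266, 33), (369, 534, 274, 29), (372, 531, 283, 25)]
205 [(363, 525, 263, 17), (366, 535, 267, 27), (369, 534, 275, 25), (372, 533, 283, 23), (387, 517, 327, 4)]
206 [(363, 522, 265, 10), (366, 535, 267, 23), (369, 533, 276, 21), (372, 531, 284, 18)]
207 [(354, 517, 245, 4), (366, 535, 268, 19), (369, 535, 276, 19), (372, 533, 284, 17)]
208 [(366, 536, 268, 18), (369, 532, 277, 13)]
209 []
210 []
211 []
212 []
213 []
```

Call:
{"api": "step_arm", "payload": {
  "motion": [
    [0.02,0,0,0,0],
    [0.02,0,0,0,0],
    [0.02,0,0,0,0],
    [0.02,0,0,0,0],
    [0.02,0,0,0,0]
  ],
  "newtons": 45
}}

```text
time_s: 6.18
tcp_pos: [0.4843, 0.2689, 0.0057]
eef_rot: [-180.0, 0.0, -83.8]
contact_force: [1.4, 0.3, 0.8]
gripper_width: 0.034
```

Call:
{"api": "step_arm", "payload": {
  "motion": [
    [0.02,0,0,0,0],
    [0.02,0,0,-0.02,0],
    [0.02,0,0,-0.05,0],
    [0.02,0,0,-0.08,0],
    [0.02,0,0,-0.11,0]
  ]
}}

```text
time_s: 6.8
tcp_pos: [0.4833, 0.2681, 0.1155]
eef_rot: [179.9, -0.1, -83.8]
contact_force: [-0.1, 0.7, -6.1]
gripper_width: 0.0336
```

Call:
{"api": "step_arm", "payload": {
  "motion": [
    [0.02,0.05,-0.007,-0.02,-0.05],
    [0.02,0.105,-0.014,-0.022,-0.1],
    [0.02,0.165,-0.022,-0.022,-0.15],
    [0.02,0.225,-0.03,-0.022,-0.2],
    [0.02,0.28,-0.038,-0.022,-0.25]
  ]
}}

```text
time_s: 7.42
tcp_pos: [0.5517, -0.0074, 0.1368]
eef_rot: [179.9, 0.0, -69.4]
contact_force: [0.3, 1.0, -5.0]
gripper_width: 0.0335
```

```bash
python3 - <<'E'
from h import *
to(.5655,-.067,.135,-69.5)
E
```

```text
t 7.42 tcp [ 0.5517 -0.0074  0.1368] rpy [ 1.7991e+02  4.0000e-02 -6.9360e+01] F [ 0.3  1.  -5. ] w 0.0335 j6 1.1
d [0.0606 0.0081 0.0018] roll 0.0024
```

Call:
{"api": "step_arm", "payload": {
  "motion": [
    [0.02,0.03,0.004,0.001,0],
    [0.02,0.06,0.008,0.001,0],
    [0.02,0.06,0.008,0.001,0],
    [0.02,0.06,0.008,0.001,0]
  ]
}}

```text
time_s: 7.92
tcp_pos: [0.5653, -0.0643, 0.1358]
eef_rot: [179.9, 0.0, -69.5]
contact_force: [1.4, 0.2, -4.6]
gripper_width: 0.0337
```

```bash
python3 - <<'E'
from h import *
import cv2
to(.5655,-.067,.135,-69.5)
for n in("scene","top"):
    c=capture(n);np.savez(n+"1.npz",**c)
    sl=(slice(150,250),slice(150,270)) if n=="scene" else (slice(150,260),slice(300,420))
    im=np.clip(cv2.resize(c["image"][sl][:,:,::-1],None,fx=6,fy=6,interpolation=cv2.INTER_CUBIC)*1.5,0,255).astype('uint8')
    cv2.imwrite(f"pics/h1{n}.png",im[:600])
E
```

```text
t 7.92 tcp [ 0.5653 -0.0643  0.1358] rpy [ 1.7991e+02  4.0000e-02 -6.9480e+01] F [ 1.4  0.2 -4.6] w 0.0337 j6 7.4
d [0.0026 0.0008 0.0008] roll 0.0004
```

View pics/h1scene.png

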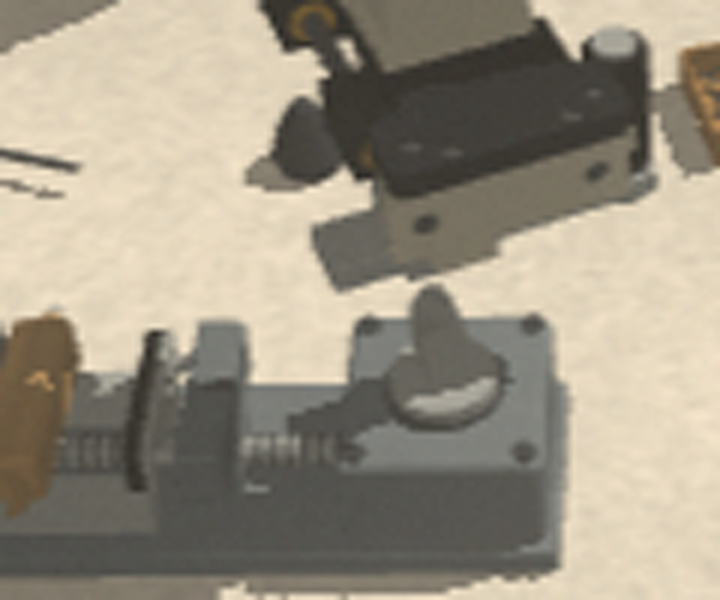

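View pics/h1top.png

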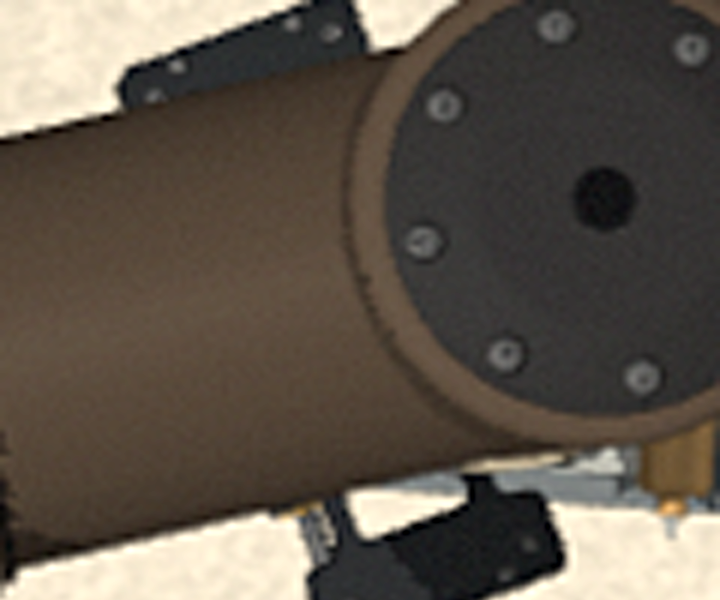

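```bash
python3 - <<'E'
from h import *
c=np.load("scene1.npz");P=cloud(c)
m=(abs(P[...,0]-.541)<.03)&(abs(P[...,1])<.03);p=P[m];p=p[p[:,2]>.15]
zt=np.percentile(p[:,2],95);print(zt)
q=p[(p[:,2]>.188)&(p[:,2]<.2)];print(len(q),q.mean(0).round(4),((q.min(0)+q.max(0))/2).round(4),np.ptp(q,axis=0).round(3))
# lug points
for v in range(182,200,2): print(v,[(u,*[int(x) for x in (P[v,u]*1000).round(0)]) for u in range(200,236,3) if P[v,u,2]>.1])
E
```

```text
0.4529743786390162
67 [0.5426 0.0035 0.1928] [0.5418 0.0033 0.1924] [0.021 0.023 0.008]
182 [(212, 555, -84, 143), (215, 666, -67, 241), (218, 668, -61, 242), (221, 665, -56, 239), (224, 661, -51, 236), (227, 658, -46, 233), (230, 656, -41, 230), (233, 649, -36, 223)]
184 [(215, 665, -67, 235), (218, 666, -62, 236), (221, 664, -57, 233), (224, 662, -52, 231), (227, 654, -47, 223), (230, 653, -42, 222), (233, 649, -36, 219)]
186 [(206, 564, -96, 141), (209, 565, -90, 141), (212, 567, -84, 143), (215, 661, -68, 227), (218, 658, -63, 224), (221, 657, -58, 223), (224, 655, -53, 220), (227, 653, -47, 218), (230, 651, -42, 215), (233, 648, -37, 213)]
188 [(203, 571, -102, 142), (206, 570, -96, 141), (209, 569, -90, 140), (212, 571, -84, 140), (215, 661, -69, 222), (218, 659, -64, 220), (221, 657, -58, 218), (224, 656, -53, 216), (227, 654, -48, 214), (230, 650, -42, 210), (233, 649, -37, 209)]
190 [(203, 576, -102, 141), (206, 579, -96, 143), (209, 579, -90, 143), (212, 578, -84, 142), (215, 660, -69, 216), (218, 660, -64, 216), (221, 654, -59, 210), (224, 656, -53, 211), (227, 654, -48, 209), (230, 594, -46, 153), (233, 574, -41, 135)]
192 [(203, 578, -103, 138), (206, 586, -96, 144), (209, 584, -90, 142), (212, 585, -84, 142), (215, 583, -78, 141), (218, 661, -64, 211), (221, 658, -59, 209), (224, 597, -58, 151), (227, 594, -52, 148), (230, 594, -46, 148)]
194 [(206, 588, -96, 141), (209, 586, -90, 139), (212, 589, -84, 141), (215, 587, -78, 138), (218, 586, -72, 137), (221, 584, -66, 135), (224, 598, -59, 147), (227, 594, -53, 143)]
196 [(206, 592, -96, 138), (209, 589, -90, 135), (212, 587, -84, 134), (218, 586, -72, 131)]
198 [(206, 588, -97, 129), (221, 567, -68, 107), (224, 561, -62, 101)]
```

Call:
{"api": "step_arm", "payload": {
  "motion": [
    [0.02,0.0034,0.0016,0.0,0],
    [0.02,0.0034,0.0016,0.01,0],
    [0.02,0.0034,0.0016,0.02,0],
    [0.02,0.0034,0.0016,0.028,0],
    [0.02,0.0034,0.0016,0.034,0]
  ]
}}

```text
time_s: 8.65
tcp_pos: [0.5656, -0.0682, 0.1017]
eef_rot: [180.0, 0.0, -69.4]
contact_force: [0.6, 0.2, -5.7]
gripper_width: 0.0339
```

```bash
python3 - <<'E'
from h import *
import cv2
to(.565,-.068,.0675,-69.5)
c=capture("scene");sl=(slice(150,250),slice(150,270))
im=np.clip(cv2.resize(c["image"][sl][:,:,::-1],None,fx=6,fy=6,interpolation=cv2.INTER_CUBIC)*1.5,0,255).astype('uint8');cv2.imwrite("pics/h2.png",im)
E
```

```text
t 8.65 tcp [ 0.5656 -0.0682  0.1017] rpy [ 1.7995e+02  1.0000e-02 -6.9430e+01] F [ 0.6  0.2 -5.7] w 0.0339 j6 7.8
d [-0.0004  0.0005  0.0342] roll 0.0012
```

View pics/h2.png

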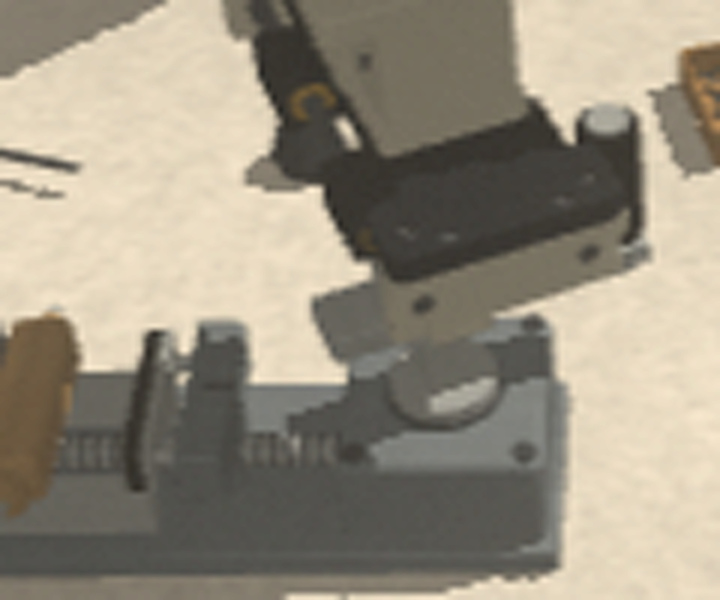

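Socket is aligned over the shaft, tip inside, and there's no contact force yet. I continue down gently.

Call:
{"api": "step_arm", "payload": {
  "motion": [
    [0.02,0,0,0.004,0],
    [0.02,0,0,0.008,0],
    [0.02,0,0,0.012,0],
    [0.02,0,0,0.015,0]
  ]
}}

```text
time_s: 9.2
tcp_pos: [0.5658, -0.0681, 0.0874]
eef_rot: [-180.0, 0.0, -69.4]
contact_force: [-0.5, 1.0, -5.7]
gripper_width: 0.0337
```

Call:
{"api": "step_arm", "payload": {
  "motion": [
    [0.02,0,0,0.005,0],
    [0.02,0,0,0.01,0],
    [0.02,0,0,0.015,0],
    [0.02,0,0,0.018,0]
  ]
}}

```text
time_s: 9.7
tcp_pos: [0.5656, -0.0682, 0.0692]
eef_rot: [180.0, 0.0, -69.4]
contact_force: [-0.4, 0.2, -5.7]
gripper_width: 0.0337
```

Call:
{"api": "step_arm", "payload": {
  "motion": [
    [0.02,0,0,0.002,0],
    [0.02,0,0,0.003,0]
  ]
}}

```text
time_s: 9.95
tcp_pos: [0.5658, -0.0682, 0.0676]
eef_rot: [-180.0, -0.0, -69.4]
contact_force: [-7.5, 2.8, 12.3]
gripper_width: 0.0338
```

Call:
{"api": "step_arm", "payload": {
  "motion": [
    [0.07,0,0,0,0],
    [0.07,0,0,0,0],
    [0.07,0,0,0,0],
    [0.07,0,0,0,0],
    [0.07,0,0,-0.03,0]
  ]
}}

```text
time_s: 10.58
tcp_pos: [0.5641, -0.0684, 0.0949]
eef_rot: [179.7, 0.1, -69.5]
contact_force: [0.6, 1.4, -0.2]
gripper_width: 0.0698
```

Call:
{"api": "step_arm", "payload": {
  "motion": [
    [0.07,0,0,-0.05,0],
    [0.07,0,0,-0.08,0],
    [0.07,-0.04,0,-0.11,0],
    [0.07,-0.08,0,-0.11,0],
    [0.07,-0.14,0,-0.11,0]
  ]
}}

```text
time_s: 11.2
tcp_pos: [0.5165, 0.0636, 0.207]
eef_rot: [-179.9, 0.0, -69.5]
contact_force: [0.3, 1.1, -0.5]
gripper_width: 0.07
```

```bash
python3 - <<'E'
from h import *
import cv2
to(.565,-.068,.0675,-69.5)
c=capture("scene");sl=(slice(130,255),slice(130,270));np.savez("scene2.npz",**c)
im=np.clip(cv2.resize(c["image"][sl][:,:,::-1],None,fx=5,fy=5,interpolation=cv2.INTER_CUBIC)*1.5,0,255).astype('uint8');cv2.imwrite("pics/h3.png",im[:600,:800])
P=cloud(c)
m=(abs(P[...,0]-.541)<.04)&(abs(P[...,1])<.04);p=P[m];q=p[(p[:,2]>.119)&(p[:,2]<.13)];print(len(q),q.mean(0).round(4),((q.min(0)+q.max(0))/2).round(4),np.ptp(q,axis=0).round(3))
m=(abs(P[...,0]-.565)<.03)&(abs(P[...,1]+.067)<.03);p=P[m];q=p[(p[:,2]>.1)&(p[:,2]<.112)];print(len(q),q.mean(0).round(4),((q.min(0)+q.max(0))/2).round(4),np.ptp(q,axis=0).round(3),cv2.minAreaRect((q[:,:2]*1000).astype('f4')))
E
```

```text
t 11.2 tcp [0.5165 0.0636 0.207 ] rpy [-179.94    0.    -69.54] F [ 0.3  1.1 -0.5] w 0.07 j6 -8.2
d [0.1402 0.0005 0.1395] roll -0.0007
75 [ 0.5441 -0.0007  0.124 ] [ 5.426e-01 -3.000e-04  1.236e-01] [0.02  0.022 0.009]
192 [ 0.5668 -0.0663  0.1045] [ 0.5659 -0.0665  0.1045] [0.043 0.043 0.009] ((566.5193481445312, -66.18334197998047), (37.898902893066406, 34.543827056884766), 20.448575973510742)
```

View pics/h3.png

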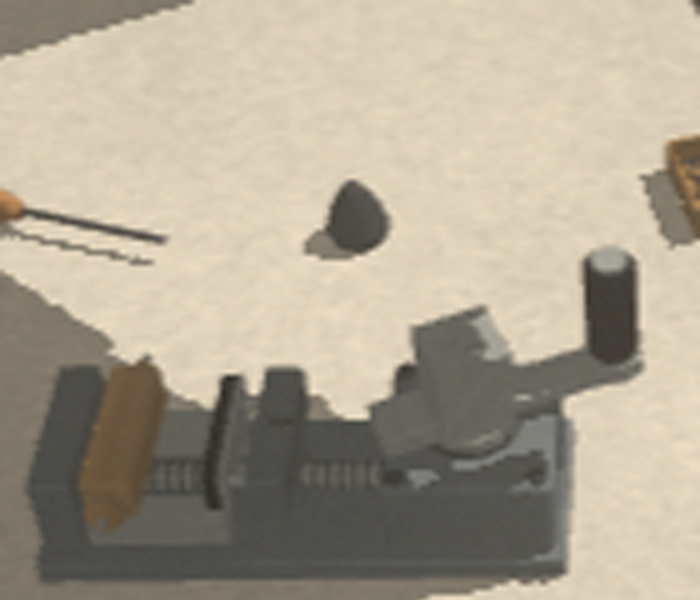

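Call:
{"api": "step_arm", "payload": {
  "motion": [
    [0.06,0.035,-0.0008,0.03,0],
    [0.06,0.0695,-0.0008,0.055,0],
    [0.06,0.0695,-0.0008,0.08,0],
    [0.06,0.0695,-0.0008,0.105,0],
    [0.06,0.0695,-0.0008,0.123,0]
  ]
}}

```text
time_s: 11.88
tcp_pos: [0.5414, -0.0022, 0.0824]
eef_rot: [179.9, 0.0, -69.5]
contact_force: [0.3, -0.3, -0.6]
gripper_width: 0.0599
```

Call:
{"api": "step_arm", "payload": {
  "motion": [
    [0.015,0,0,0,0],
    [0.015,0,0,0,0],
    [0.015,0,0,0,0],
    [0.015,0,0,0,0],
    [0.015,0,0,0,0]
  ],
  "newtons": 20
}}

```text
time_s: 12.5
tcp_pos: [0.5421, -0.0017, 0.0841]
eef_rot: [-179.9, 0.0, -69.4]
contact_force: [-0.1, 1.0, 1.4]
gripper_width: 0.0236
```

```bash
cat >> h.py <<'E'
C=np.array([.566,-.0672])
def arc(step,n=5,R=.07,C=C,z=None,first=None):
    s=r.get_state();p=s["tcp_pos"];a=np.radians(s["eef_rot"][2]);d=p[:2]-C
    ph=np.degrees(np.arctan2(d[1],d[0]));F=s["contact_force"]
    er=d/np.linalg.norm(d);et=np.array([er[1],-er[0]])
    print("t",round(s["time_s"],2),"R",round(np.linalg.norm(d)*1000,2),"phi",round(ph,2),"z",round(p[2],4),"yaw",s["eef_rot"][2].round(2),"Frad",round(F[:2]@er,1),"Ftan(cw)",round(F[:2]@et,1),"Fz",F[2].round(1),"w",s["gripper_width"].round(4))
    M=np.array([[np.cos(a),np.sin(a)],[np.sin(a),-np.cos(a)]])
    for i in range(1,n+1):
        f=np.radians(ph-step*i);t=C+R*np.array([np.cos(f),np.sin(f)])
        print((M.T@(t-p[:2])).round(4).tolist())
E
python3 -c "
from h import *
arc(8)"
```

```text
Traceback (most recent call last):
  File "h.py", line 19, in arc
    print("t",round(s["time_s"],2),"R",round(np.linalg.norm(d)*1000,2),"phi",round(ph,2),"z",round(p[2],4),"yaw",s["eef_rot"][2].round(2),"Frad",round(F[:2]@er,1),"Ftan(cw)",round(F[:2]@et,1),"Fz",F[2].round(1),"w",s["gripper_width"].round(4))
                                                                                                                                                                                                                       ^^^^^^^^^^^^^^^^^^^^^^^^
AttributeError: 'float' object has no attribute 'round'
```

```bash
sed -i 's/s\["gripper_width"\].round(4)/round(float(s["gripper_width"]),4)/' h.py
python3 -c "
from h import *
arc(12)"
```

```text
t 12.5 R 69.75 phi 110.08 z 0.0841 yaw -69.43 Frad 1.0 Ftan(cw) 0.3 Fz 1.4 w 0.0236
[0.0014, -0.0145]
[0.0061, -0.0284]
[0.0135, -0.041]
[0.0234, -0.0518]
[0.0353, -0.0603]
```

Call:
{"api": "step_arm", "payload": {
  "motion": [
    [0.015,0.0014,-0.0145,0,0],
    [0.015,0.0061,-0.0284,0,0],
    [0.015,0.0135,-0.041,0,0],
    [0.015,0.0234,-0.0518,0,0],
    [0.015,0.0353,-0.0603,0,0]
  ]
}}

```text
time_s: 13.12
tcp_pos: [0.6113, -0.0147, 0.0836]
eef_rot: [179.9, -0.0, -69.4]
contact_force: [-4.1, -4.7, 7.1]
gripper_width: 0.0234
```

```bash
python3 -c "
from h import *
arc(15)"
```

```text
t 13.12 R 69.35 phi 49.2 z 0.0836 yaw -69.43 Frad -6.3 Ftan(cw) -0.1 Fz 7.1 w 0.0234
[0.0167, -0.0072]
[0.0349, -0.0091]
[0.053, -0.0063]
[0.0697, 0.0011]
[0.0839, 0.0126]
```

Call:
{"api": "step_arm", "payload": {
  "motion": [
    [0.015,0.0165,-0.007,0,0],
    [0.015,0.0345,-0.009,0,0],
    [0.015,0.0525,-0.0063,0,0],
    [0.015,0.069,0.001,0,0],
    [0.015,0.0835,0.0125,0,0]
  ]
}}

```text
time_s: 13.75
tcp_pos: [0.6286, -0.097, 0.0835]
eef_rot: [180.0, 0.0, -69.5]
contact_force: [-4.9, 3.4, 6.2]
gripper_width: 0.0236
```

```bash
python3 -c "
from h import *
arc(18)"
```

```text
t 13.75 R 69.37 phi -25.47 z 0.0835 yaw -69.45 Frad -5.8 Ftan(cw) -0.9 Fz 6.2 w 0.0236
[0.013, 0.0175]
[0.0194, 0.0385]
[0.019, 0.0604]
[0.0119, 0.0811]
[-0.0013, 0.0985]
```

Call:
{"api": "step_arm", "payload": {
  "motion": [
    [0.015,0.0128,0.0175,0,0],
    [0.015,0.019,0.0384,0,0],
    [0.015,0.0186,0.06,0,0],
    [0.015,0.0115,0.0806,0,0],
    [0.015,-0.0013,0.098,0,0]
  ]
}}

```text
time_s: 14.38
tcp_pos: [0.5362, -0.1316, 0.084]
eef_rot: [180.0, -0.1, -69.5]
contact_force: [0.8, -2.1, 2.7]
gripper_width: 0.0235
```

```bash
python3 -c "
from h import *
arc(18)"
```

```text
t 14.38 R 70.94 phi -114.84 z 0.084 yaw -69.47 Frad 1.5 Ftan(cw) -1.6 Fz 2.7 w 0.0235
[-0.0185, 0.0121]
[-0.0393, 0.0187]
[-0.0612, 0.0186]
[-0.082, 0.0117]
[-0.0997, -0.0013]
```

Call:
{"api": "step_arm", "payload": {
  "motion": [
    [0.015,-0.0183,0.0121,0,0],
    [0.015,-0.039,0.0187,0,0],
    [0.015,-0.0607,0.0186,0,0],
    [0.015,-0.0813,0.0117,0,0],
    [0.015,-0.099,-0.0013,0,0]
  ]
}}

```text
time_s: 15.0
tcp_pos: [0.5017, -0.0364, 0.0839]
eef_rot: [179.9, 0.0, -69.5]
contact_force: [0.4, -2.4, 3.5]
gripper_width: 0.0235
```

```bash
sed -i 's/C=np.array(\[.566,-.0672\])/C=np.array([.5655,-.0678])/' h.py; python3 -c "
from h import *
arc(18)"
```

```text
t 15.0 R 71.06 phi 153.82 z 0.0839 yaw -69.46 Frad -1.4 Ftan(cw) -2.0 Fz 3.5 w 0.0235
[-0.0116, -0.0188]
[-0.0177, -0.0398]
[-0.017, -0.0617]
[-0.0097, -0.0824]
[0.0037, -0.0997]
```

Call:
{"api": "step_arm", "payload": {
  "motion": [
    [0.015,-0.0116,-0.0188,0,0],
    [0.015,-0.0177,-0.0398,0,0],
    [0.015,-0.017,-0.0617,0,0],
    [0.015,-0.0097,-0.0824,0,0],
    [0.015,0.0037,-0.0997,0,0]
  ]
}}

```text
time_s: 15.62
tcp_pos: [0.5979, -0.0053, 0.0836]
eef_rot: [179.9, -0.0, -69.4]
contact_force: [-4.2, -5.1, 5.8]
gripper_width: 0.0236
```

```bash
python3 - <<'E'
from h import *
import cv2
arc(18)
c=capture("scene");sl=(slice(130,255),slice(130,270));np.savez("scene3.npz",**c)
im=np.clip(cv2.resize(c["image"][sl][:,:,::-1],None,fx=5,fy=5,interpolation=cv2.INTER_CUBIC)*1.5,0,255).astype('uint8');cv2.imwrite("pics/w1.png",im[:600,:800])
E
```

```text
t 15.62 R 70.37 phi 62.61 z 0.0836 yaw -69.38 Frad -6.5 Ftan(cw) -1.4 Fz 5.8 w 0.0236
[0.0186, -0.0117]
[0.0398, -0.0173]
[0.0616, -0.0162]
[0.0821, -0.0083]
[0.0991, 0.0055]
```

View pics/w1.png

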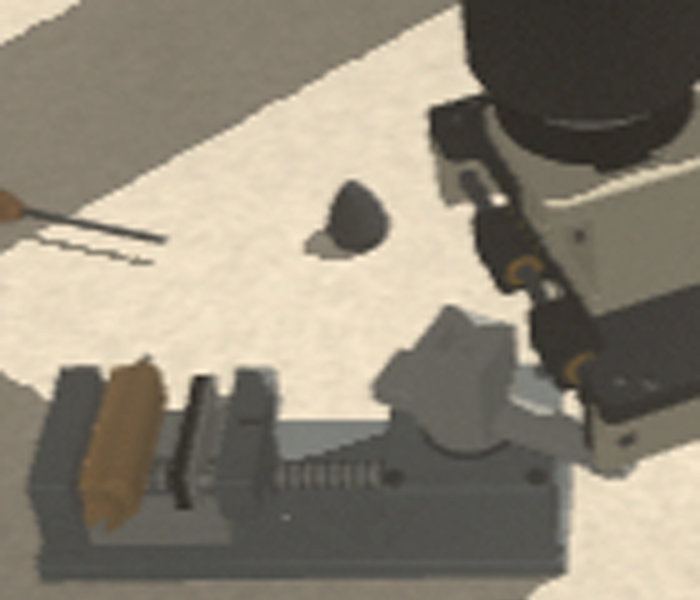

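Call:
{"api": "step_arm", "payload": {
  "motion": [
    [0.015,0.0184,-0.0118,0,0],
    [0.015,0.0395,-0.0174,0,0],
    [0.015,0.0612,-0.0163,0,0],
    [0.015,0.0815,-0.0085,0,0],
    [0.015,0.0983,0.0053,0,0]
  ]
}}

```text
time_s: 16.3
tcp_pos: [0.6273, -0.0996, 0.0835]
eef_rot: [-180.0, 0.0, -69.5]
contact_force: [-3.6, 4.0, 4.0]
gripper_width: 0.0238
```

```bash
python3 -c "
from h import *
arc(18,R=.0697)"
```

```text
t 16.3 R 69.55 phi -27.24 z 0.0835 yaw -69.45 Frad -5.0 Ftan(cw) -1.9 Fz 4.0 w 0.0238
[0.0121, 0.0181]
[0.0178, 0.0392]
[0.0167, 0.061]
[0.009, 0.0814]
[-0.0047, 0.0984]
```

Call:
{"api": "step_arm", "payload": {
  "motion": [
    [0.015,0.0121,0.0181,0,0],
    [0.015,0.0178,0.0392,0,0],
    [0.015,0.0167,0.061,0,0],
    [0.015,0.009,0.0814,0,0],
    [0.015,-0.0047,0.0984,0,0]
  ]
}}

```text
time_s: 16.92
tcp_pos: [0.5324, -0.13, 0.0839]
eef_rot: [-179.9, -0.1, -69.5]
contact_force: [3.4, 3.4, 0.8]
gripper_width: 0.0232
```

```bash
python3 -c "
from h import *
arc(18)"
```

```text
t 16.93 R 70.47 phi -118.0 z 0.0839 yaw -69.47 Frad -4.6 Ftan(cw) -1.4 Fz 0.8 w 0.0232
[-0.0188, 0.0114]
[-0.04, 0.0169]
[-0.0619, 0.0155]
[-0.0822, 0.0075]
[-0.0991, -0.0064]
```

Call:
{"api": "step_arm", "payload": {
  "motion": [
    [0.015,-0.0186,0.0114,0,0],
    [0.015,-0.0397,0.0169,0,0],
    [0.015,-0.0614,0.0155,0,0],
    [0.015,-0.0816,0.0075,0,0],
    [0.015,-0.0985,-0.0064,0,0]
  ]
}}

```text
time_s: 17.55
tcp_pos: [0.5026, -0.0346, 0.0838]
eef_rot: [179.9, 0.0, -69.4]
contact_force: [0.8, -3.2, 4.0]
gripper_width: 0.0236
```

```bash
python3 -c "
from h import *
arc(18)"
```

```text
t 17.55 R 71.1 phi 152.17 z 0.0838 yaw -69.44 Frad -2.2 Ftan(cw) -2.4 Fz 4.0 w 0.0236
[-0.011, -0.0192]
[-0.0165, -0.0404]
[-0.0152, -0.0622]
[-0.0072, -0.0826]
[0.0067, -0.0996]
```

Call:
{"api": "step_arm", "payload": {
  "motion": [
    [0.015,-0.011,-0.0192,0,0],
    [0.015,-0.0165,-0.0404,0,0],
    [0.015,-0.0152,-0.0622,0,0],
    [0.015,-0.0072,-0.0826,0,0],
    [0.015,0.0067,-0.0996,0,0]
  ]
}}

```text
time_s: 18.18
tcp_pos: [0.5995, -0.0063, 0.0836]
eef_rot: [179.9, -0.0, -69.4]
contact_force: [-4.3, -5.5, 5.3]
gripper_width: 0.0239
```

```bash
python3 -c "
from h import *
arc(18,R=.0697)"
```

```text
t 18.18 R 70.25 phi 61.04 z 0.0836 yaw -69.37 Frad -6.9 Ftan(cw) -1.1 Fz 5.3 w 0.0239
[0.019, -0.011]
[0.0402, -0.016]
[0.0619, -0.0143]
[0.082, -0.0059]
[0.0986, 0.0083]
```

Call:
{"api": "step_arm", "payload": {
  "motion": [
    [0.015,0.019,-0.011,0,0],
    [0.015,0.0402,-0.016,0,0],
    [0.015,0.0619,-0.0143,0,0],
    [0.015,0.082,-0.0059,0,0],
    [0.015,0.0986,0.0083,0,0]
  ]
}}

```text
time_s: 18.8
tcp_pos: [0.6262, -0.1017, 0.0835]
eef_rot: [180.0, 0.0, -69.4]
contact_force: [-4.2, 4.2, 5.6]
gripper_width: 0.0236
```

```bash
python3 - <<'E'
from h import *
import cv2
arc(18)
c=capture("scene");sl=(slice(130,255),slice(130,270));np.savez("scene4.npz",**c)
im=np.clip(cv2.resize(c["image"][sl][:,:,::-1],None,fx=5,fy=5,interpolation=cv2.INTER_CUBIC)*1.5,0,255).astype('uint8');cv2.imwrite("pics/w2.png",im[:600,:800])
E
```

```text
t 18.8 R 69.58 phi -29.2 z 0.0835 yaw -69.43 Frad -5.7 Ftan(cw) -1.6 Fz 5.6 w 0.0236
[0.0117, 0.0185]
[0.0167, 0.0398]
[0.0149, 0.0616]
[0.0064, 0.0818]
[-0.0079, 0.0984]
```

View pics/w2.png

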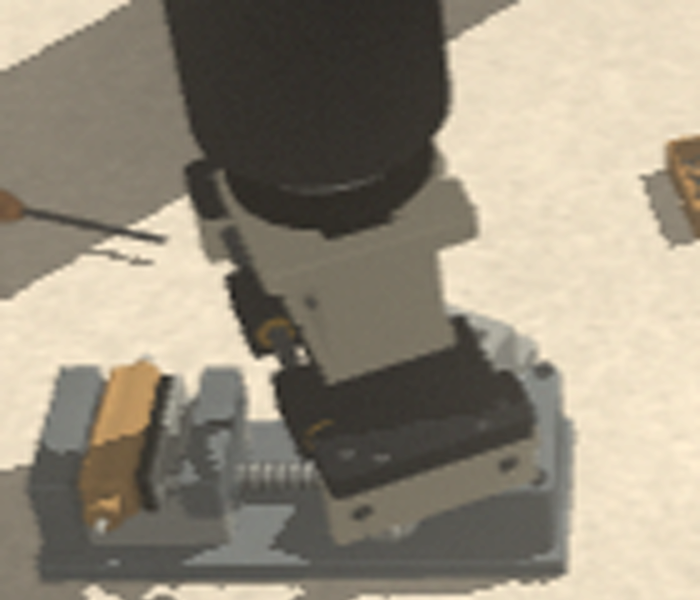

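Call:
{"api": "step_arm", "payload": {
  "motion": [
    [0.015,0.0117,0.0184,0,0],
    [0.015,0.0167,0.0396,0,0],
    [0.015,0.0149,0.0613,0,0],
    [0.015,0.0064,0.0814,0,0],
    [0.015,-0.0077,0.098,0,0]
  ]
}}

```text
time_s: 19.48
tcp_pos: [0.5311, -0.1294, 0.0838]
eef_rot: [-180.0, -0.1, -69.5]
contact_force: [3.2, 3.9, 1.7]
gripper_width: 0.0241
```

```bash
python3 - <<'E'
from h import *
import cv2
arc(18)
c=capture("scene");sl=(slice(130,255),slice(130,270));np.savez("scene5.npz",**c)
im=np.clip(cv2.resize(c["image"][sl][:,:,::-1],None,fx=5,fy=5,interpolation=cv2.INTER_CUBIC)*1.5,0,255).astype('uint8');cv2.imwrite("pics/w3.png",im[:600,:800])
E
```

```text
t 19.48 R 70.56 phi -119.21 z 0.0838 yaw -69.47 Frad -4.9 Ftan(cw) -0.9 Fz 1.7 w 0.0241
[-0.0191, 0.0109]
[-0.0404, 0.016]
[-0.0622, 0.0142]
[-0.0824, 0.0057]
[-0.099, -0.0086]
```

View pics/w3.png

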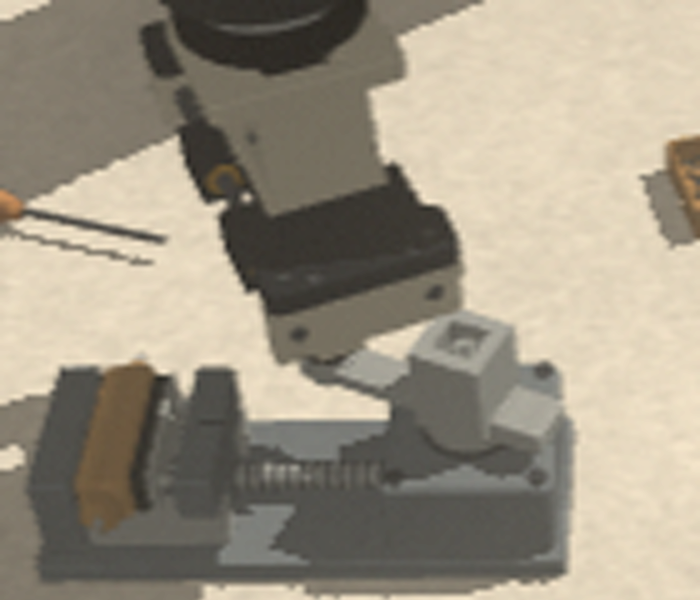

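Call:
{"api": "step_arm", "payload": {
  "motion": [
    [0.015,-0.0189,0.0109,0,0],
    [0.015,-0.04,0.016,0,0],
    [0.015,-0.0616,0.0142,0,0],
    [0.015,-0.0816,0.0057,0,0],
    [0.015,-0.0982,-0.0085,0,0]
  ]
}}

```text
time_s: 20.15
tcp_pos: [0.5031, -0.0337, 0.0837]
eef_rot: [179.8, 0.0, -69.4]
contact_force: [-1.2, -0.5, 7.1]
gripper_width: 0.0237
```

```bash
python3 - <<'E'
from h import *
import cv2
arc(9)
c=capture("scene");sl=(slice(130,255),slice(130,270));np.savez("scene6.npz",**c)
for d in spotter.tip_of("scene","pad_face")+spotter.tip_of("scene","fixed_jaw_face"): print(d)
im=np.clip(cv2.resize(c["image"][sl][:,:,::-1],None,fx=5,fy=5,interpolation=cv2.INTER_CUBIC)*1.5,0,255).astype('uint8');cv2.imwrite("pics/w4.png",im[:600,:800])
def prof(f,a=-93.7):
    P=cloud(np.load(f));a=np.radians(a);d=P[...,:2]-[.566,-.0668];u=d@[np.cos(a),np.sin(a)];v=d@[-np.sin(a),np.cos(a)]
    k=(abs(v)<.028)&(P[...,2]>.050)&(P[...,2]<.062)&(u>.05)&(u<.21)
    h,_=np.histogram(u[k],np.arange(.05,.21,.002));return h
for i in (2,3,4,5,6): print(i,prof(f"scene{i}.npz").tolist())
E
```

```text
t 20.15 R 71.04 phi 151.36 z 0.0837 yaw -69.45 Frad 0.9 Ftan(cw) -1.0 Fz 7.1 w 0.0237
[-0.0057, -0.0095]
[-0.0108, -0.0193]
[-0.0142, -0.0297]
[-0.016, -0.0406]
[-0.016, -0.0515]
{'location': [0.5549, -0.2098, 0.0428], 'p': 0.64}
{'location': [0.5528, -0.236, 0.0404], 'p': 0.96}
2 [0, 0, 0, 0, 0, 0, 0, 0, 0, 0, 0, 0, 0, 9, 20, 15, 15, 18, 17, 14, 19, 15, 10, 0, 0, 0, 0, 20, 16, 17, 18, 14, 5, 0, 0, 0, 0, 0, 0, 0, 0, 0, 0, 0, 0, 0, 10, 21, 18, 16, 16, 20, 18, 14, 18, 16, 13, 13, 6, 18, 23, 16, 14, 18, 15, 17, 18, 15, 15, 5, 0, 0, 0, 0, 0, 0, 0, 0, 0]
3 [0, 0, 0, 0, 0, 0, 0, 0, 0, 0, 0, 0, 0, 0, 0, 0, 0, 0, 0, 1, 18, 19, 16, 15, 18, 16, 16, 16, 15, 6, 0, 0, 0, 9, 22, 13, 21, 16, 14, 1, 0, 0, 0, 0, 0, 0, 10, 23, 19, 16, 16, 15, 16, 17, 17, 16, 17, 10, 7, 14, 22, 13, 21, 18, 16, 15, 20, 17, 13, 4, 0, 0, 0, 0, 0, 0, 0, 0, 0]
4 [0, 0, 0, 0, 0, 0, 0, 0, 0, 0, 0, 0, 0, 0, 0, 0, 0, 0, 0, 0, 0, 0, 0, 0, 0, 0, 0, 4, 25, 17, 14, 19, 18, 16, 16, 16, 10, 1, 0, 0, 0, 16, 20, 13, 18, 14, 8, 21, 19, 15, 20, 11, 22, 19, 11, 18, 13, 15, 3, 14, 21, 16, 21, 12, 20, 16, 15, 18, 14, 6, 0, 0, 0, 0, 0, 0, 0, 0, 0]
5 [0, 0, 1, 0, 0, 0, 0, 0, 0, 1, 0, 0, 0, 0, 0, 0, 0, 0, 0, 0, 0, 0, 0, 0, 0, 0, 0, 0, 0, 23, 18, 14, 18, 17, 15, 17, 18, 15, 4, 0, 0, 0, 16, 18, 15, 14, 18, 14, 18, 19, 17, 15, 16, 20, 12, 18, 21, 15, 15, 14, 21, 19, 16, 15, 16, 16, 13, 17, 16, 7, 0, 0, 0, 0, 0, 0, 0, 0, 0]
6 [0, 0, 0, 0, 0, 0, 0, 0, 0, 0, 0, 0, 0, 0, 0, 0, 0, 0, 0, 0, 0, 0, 0, 0, 0, 0, 0, 0, 0, 0, 8, 22, 16, 18, 17, 18, 15, 16, 18, 8, 1, 0, 13, 19, 16, 17, 17, 11, 19, 18, 17, 18, 21, 11, 17, 18, 13, 18, 13, 16, 24, 14, 19, 13, 17, 17, 15, 18, 13, 5, 0, 0, 0, 0, 0, 0, 0, 0, 0]
```

View pics/w4.png

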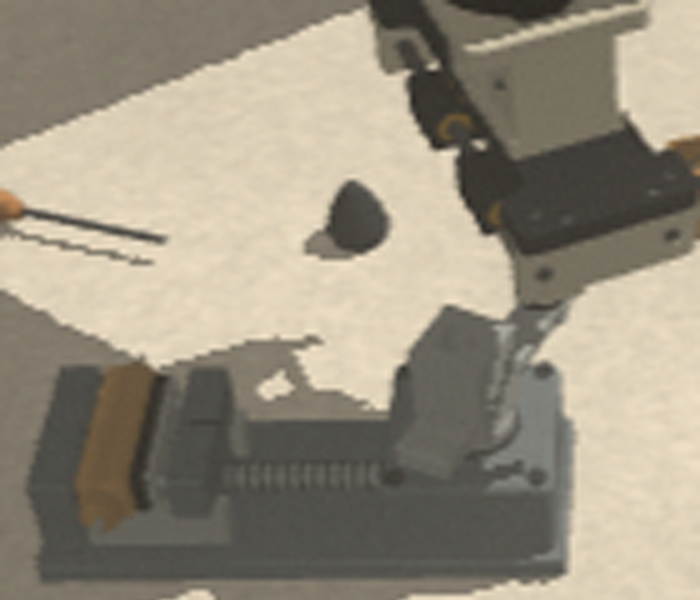

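```bash
python3 - <<'E'
from h import *
arc(11.4)
E
```

```text
t 20.3 R 70.7 phi 150.3 z 0.0836 yaw -69.37 Frad 7.4 Ftan(cw) 0.4 Fz 8.8 w 0.0235
[-0.0072, -0.012]
[-0.0126, -0.0248]
[-0.0153, -0.0385]
[-0.0152, -0.0524]
[-0.0124, -0.066]
```

Call:
{"api": "step_arm", "payload": {
  "motion": [
    [0.015,-0.0072,-0.012,0,0],
    [0.015,-0.0126,-0.0248,0,0],
    [0.015,-0.0153,-0.0385,0,0],
    [0.015,-0.0152,-0.0524,0,0],
    [0.015,-0.0124,-0.066,0,0]
  ]
}}

```text
time_s: 20.92
tcp_pos: [0.563, 0.0023, 0.0839]
eef_rot: [-180.0, 0.0, -69.4]
contact_force: [-1.5, 2.7, 4.5]
gripper_width: 0.0235
```

Call:
{"api": "step_arm", "payload": {
  "motion": [
    [0.015,0,0,0,0],
    [0.015,0,0,0,0]
  ]
}}

```text
time_s: 21.18
tcp_pos: [0.5638, 0.0021, 0.084]
eef_rot: [-179.9, 0.0, -69.4]
contact_force: [0.8, 5.1, 4.3]
gripper_width: 0.0236
```

```bash
cat >> h.py <<'E'
def prof(P,lo,hi,a=-93.7,n=.0005):
    a=np.radians(a);d=P[...,:2]-[.566,-.0668];u=d@[np.cos(a),np.sin(a)];v=d@[-np.sin(a),np.cos(a)]
    return u,v
def gap(c):
    # edges along the vice from top surfaces (z 50..62), row-wise histogram with half-height crossing
    P=cloud(c);u,v=prof(P,0,0);k=(abs(v)<.026)&(P[...,2]>.050)&(P[...,2]<.062)&(u>.05)&(u<.15)
    h,e=np.histogram(u[k],np.arange(.05,.15,.001));cum=h.astype(float);full=8.3
    b=np.nonzero(cum>3)[0];runs=np.split(b,np.nonzero(np.diff(b)>2)[0]+1)
    out=[]
    for q in runs:
        if len(q)<4: continue
        lo=max(q[0]-1,0)
        n=cum[lo:q[-1]+2].sum()
        out.append((round(e[q[0]]*1000+ (1-min(cum[q[0]]/full,1))-min(cum[lo]/full,1)*(lo<q[0]),1),round(e[q[-1]+1]*1000-(1-min(cum[q[-1]]/full,1))+min(cum[q[-1]+1]/full,1),1)))
    return out
E
python3 - <<'E'
from h import *
import cv2
arc(9)
for i in(2,3,4,5,6): print(i,gap(np.load(f"scene{i}.npz")))
for i in range(3):
    c=capture("scene");print(gap(c))
np.savez("scene7.npz",**c)
E
```

```text
t 21.18 R 69.97 phi 91.4 z 0.084 yaw -69.41 Frad 5.1 Ftan(cw) 0.9 Fz 4.3 w 0.0236
[0.0044, -0.0101]
[0.0103, -0.0193]
[0.0176, -0.0275]
[0.0261, -0.0345]
[0.0356, -0.04]Traceback (most recent call last):
  File "<stdin>", line 4, in <module>
  File "h.py", line 37, in gap
    out.append((round(e[q[0]]*1000+ (1-min(cum[q[0]]/full,1))-min(cum[lo]/full,1)*(lo<q[0]),1),round(e[q[-1]+1]*1000-(1-min(cum[q[-1]]/full,1))+min(cum[q[-1]+1]/full,1),1)))
                                                                                                                                                    ~~~^^^^^^^^^
IndexError: index 99 is out of bounds for axis 0 with size 99
```

```bash
sed -i 's/np.arange(.05,.15,.001)/np.arange(.05,.22,.001)/' h.py; python3 - <<'E'
from h import *
import cv2
for i in(0,2,3,4,5,6): print(i,gap(np.load(f"scene{i}.npz")))
for i in range(3):
    c=capture("scene");print(gap(c))
np.savez("scene7.npz",**c)
sl=(slice(130,255),slice(130,270))
im=np.clip(cv2.resize(c["image"][sl][:,:,::-1],None,fx=5,fy=5,interpolation=cv2.INTER_CUBIC)*1.5,0,255).astype('uint8');cv2.imwrite("pics/w5.png",im[:600,:800])
E
```

```text
0 [(np.float64(76.8), np.float64(95.2)), (np.float64(103.8), np.float64(114.6)), (np.float64(143.2), np.float64(150.0))]
2 [(np.float64(77.0), np.float64(95.5)), (np.float64(104.0), np.float64(114.2)), (np.float64(142.9), np.float64(149.6))]
3 [(np.float64(90.2), np.float64(108.7)), (np.float64(117.0), np.float64(127.7)), (np.float64(143.0), np.float64(150.0))]
4 [(np.float64(105.5), np.float64(123.8)), (np.float64(132.3), np.float64(149.8))]
5 [(np.float64(108.2), np.float64(126.0)), (np.float64(134.8), np.float64(149.8))]
6 [(np.float64(111.2), np.float64(128.8)), (np.float64(134.9), np.float64(150.0))]
[(np.float64(113.2), np.float64(131.2)), (np.float64(134.9), np.float64(149.7))]
[(np.float64(113.3), np.float64(131.6)), (np.float64(134.9), np.float64(150.0))]
[(np.float64(113.4), np.float64(131.2)), (np.float64(134.9), np.float64(150.0))]
```

View pics/w5.png

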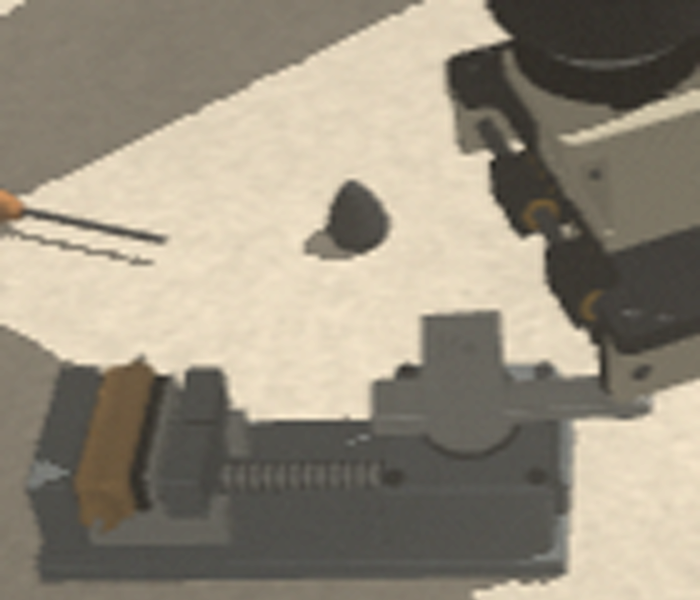

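Pad compression comes out at 4.95, 5.3 and 5.5 mm by three independent measures, against a target of 5.33 mm. I release now and retreat.

Call:
{"api": "step_arm", "payload": {
  "motion": [
    [0.06,0,0,0,0],
    [0.06,0,0,0,0],
    [0.06,0,0,0,0],
    [0.06,0,0,0,0],
    [0.06,0,0,-0.02,0]
  ]
}}

```text
time_s: 21.95
tcp_pos: [0.5619, 0.0012, 0.1023]
eef_rot: [179.8, 0.0, -69.5]
contact_force: [0.0, 0.2, 0.3]
gripper_width: 0.0596
```

Call:
{"api": "step_arm", "payload": {
  "motion": [
    [0.06,0,0,-0.04,0],
    [0.06,0,0,-0.08,0],
    [0.06,-0.05,0,-0.12,0],
    [0.06,-0.1,0,-0.12,0],
    [0.06,-0.16,0,-0.12,0]
  ]
}}

```text
time_s: 22.58
tcp_pos: [0.5066, 0.1524, 0.2243]
eef_rot: [-179.9, 0.0, -69.5]
contact_force: [1.5, 0.4, -0.1]
gripper_width: 0.0599
```

Call:
{"api": "step_arm", "payload": {
  "motion": [
    [0.06,-0.06,0,0,0],
    [0.06,-0.12,0,0,0],
    [0.06,-0.12,0,0,0]
  ]
}}

```text
time_s: 22.95
tcp_pos: [0.4635, 0.267, 0.2235]
eef_rot: [-180.0, 0.0, -69.2]
contact_force: [-0.2, -1.9, -0.1]
gripper_width: 0.06
```

```bash
python3 - <<'E'
from h import *
import cv2
to(0,0,0,0)
g=[]
for i in range(4):
    c=capture("scene");g.append([[float(x) for x in q] for q in gap(c)])
print(g)
t=capture("top")
P=cloud(c)
m=(abs(P[...,0]-.565)<.03)&(abs(P[...,1]+.067)<.03);q=P[m];q=q[(q[:,2]>.1)&(q[:,2]<.112)];print(len(q),np.median(q[:,2]),cv2.minAreaRect((q[:,:2]*1000).astype('f4')))
m=(abs(P[...,0]-.563)<.03)&(abs(P[...,1]-.002)<.03);p=P[m];q=p[(p[:,2]>.119)&(p[:,2]<.13)];print(len(q),((q.min(0)+q.max(0))/2).round(4),q.mean(0).round(4))
print([d for d in spotter.tip_of("top","shot_box")][:1])
a=cv2.resize(c["image"][130:255,130:270,::-1],None,fx=4,fy=4,interpolation=cv2.INTER_CUBIC)
b=cv2.resize(t["image"][150:275,240:450,::-1],None,fx=2,fy=2)
o=np.zeros((500+250,560,3),np.uint8);o[:500]=a;o[500:,:420]=b
cv2.imwrite("pics/f1.png",cv2.resize(np.clip(o*1.4,0,255).astype('uint8'),None,fx=.8,fy=.8))
E
```

```text
t 22.95 tcp [0.4635 0.267  0.2235] rpy [-1.800e+02  1.000e-02 -6.916e+01] F [-0.2 -1.9 -0.1] w 0.06 j6 -30.1
d [0.0846 0.5282 0.2235] roll -1.2071
[[[113.2, 131.1], [134.9, 150.0]], [[113.6, 132.0], [135.0, 150.0]], [[113.0, 131.3], [135.0, 150.0]], [[113.2, 131.6], [134.8, 149.7]]]
174 0.1050363404725656 ((564.9213256835938, -65.649658203125), (36.44680404663086, 33.47883224487305), 3.212308645248413)
76 [0.566  0.0031 0.1239] [0.5664 0.0035 0.1244]
[{'location': [0.7786, 0.0769, -0.0008], 'p': 0.87}]
```

View pics/f1.png

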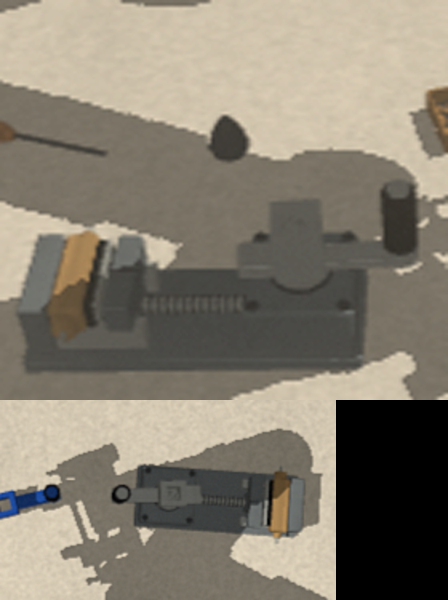

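The crank is seated (handle top at z 0.124), the blank is against the fixed jaw, the box is unmoved and compression is about 5.2 mm. Handing in.

```bash
python3 -c "
from plant import workorder
print(workorder.close_job())"
```

```text
the job is handed in; nothing more can be done
None
```

I fitted the grey steel crank down to its seat on the shaft and wound it clockwise by the handle just over three turns (about 1,100°). The crank is still on the shaft, and the job was handed in at about 23 s with the arm clear.

**Last checks**
- **Crank:** it is fully seated. The hub top reads 0.105 m and the handle top 0.124 m, where about 0.106 m and 0.124 m were expected.
- **Blank:** it lies against the fixed jaw with the pad on it.
- **Pad:** it is pushed back about 5.1–5.5 mm by three measurements, against a target of 5.3 mm:
  - the gap between jaw and pad gives 5.1 mm;
  - the jaw's travel since the pad met the blank gives 5.25 mm;
  - the counted shaft angle gives 5.5 mm. This assumes the shaft lags the crank by the full play in the socket, about 10°.
- **Shot box:** it reads (0.779, 0.077), against (0.780, 0.080) at the start, so it has not moved within the network's accuracy.

**What failed or disagreed**
- **Missed grasp:** my first close on the hub missed. The camera depth showed the fingertips about 25 mm higher than the reported tool height implied. After I went lower, the grasp held (34 mm wide).
- **Forces:** the highest force I read was about 15 N, when the crank touched its seat.

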